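Charge the ball-knob dispenser with a scoop and hold its plunger open

TASK

Using the hand scoop, and without touching the pieces with the gripper, scoop all four black ball knobs out of the grey parts bin and tip them into the sloping trough of the dispenser while its plunger is still down; then stand the scoop back upright on the bench. Then pull the plunger's knob fully up against its spring and keep holding it there, so that all four balls roll down into the cardboard box: the program finishes while the gripper still holds the plunger up. Do not disturb the roll of tape, the screwdriver or the small bottle.

Things in the scene. Friction and masses are not known exactly. Their poses are not given: they have to be found in the camera images.
- bin: Grey open plastic parts bin fixed to the bench. Origin on the bench below it; x is its long axis, z up. Outside x -119 to +101, y -36 to +36, rim 44 mm high; inside width 64 mm; walls 4 mm. Inner floor 4 mm above the bench, flat from x -115 to +56 mm, then the ramp. The balls start on the flat floor next to the ramp (centres x -4 to +42 mm).
- bin_ramp (a point): Foot of the bin's ramp, mid-width, on the inner floor (4 mm above the bench), 56 mm along the bin's +x from its origin. From here the inner end wall slopes up at 45 degrees towards the bin's +x, reaching rim height (44 mm) 40 mm further on. Same axes as the bin.
- ball0: Black plastic ball knob with a small brass insert, a 22 mm ball of 12 g, loose; all four are alike. Origin at its centre. It rolls away on slopes steeper than about 12 degrees.
- ball1: Black plastic ball knob with a small brass insert, a 22 mm ball of 12 g, loose; all four are alike. Origin at its centre. It rolls away on slopes steeper than about 12 degrees.
- ball2: Black plastic ball knob with a small brass insert, a 22 mm ball of 12 g, loose; all four are alike. Origin at its centre. It rolls away on slopes steeper than about 12 degrees.
- ball3: Black plastic ball knob with a small brass insert, a 22 mm ball of 12 g, loose; all four are alike. Origin at its centre. It rolls away on slopes steeper than about 12 degrees.
- scoop: Loose aluminium scoop, about 110 g, standing on its pan. Origin: centre of the pan's underside; x to the open front lip, z up. Pan 72 mm long (x -36 to +36), 52 wide outside, 48 inside, floor 2 mm thick, sides 26 mm high, back 30 mm; a hood covers its rear 26 mm at 27 to 30 mm height (balls fit under). On the hood stands a wooden grip 24 mm (x) by 18 mm (y), z 30 to 92 mm.
- scoop_lip (a point): Middle of the scoop's front lip, at the pan's underside: 36 mm ahead (+x) of the scoop's origin; same axes as the scoop.
- scoop_grip (a point): Centre of the scoop's wooden grip, to be gripped across its 18 mm (y): 24 mm behind the scoop's origin, 66 mm above the pan's underside; same axes as the scoop.
- dispenser: White bench dispenser, fixed. Origin on the bench under the trough's middle; x downhill, z up. An open aluminium trough slopes down 26 degrees to +x; its floor is 163 mm high at x -90 (closed end), 119 at x 0, 75 at x +90 (open end). At x +54 a bridge (26 mm in x, 84 in y, top at 160 mm) crosses it and carries the vertical plunger, whose pin blocks the trough.
- trough_fill (a point): Point on the trough's floor where balls are best tipped in: 45 mm uphill (x -45) of the dispenser's origin, 141 mm above the bench; same axes as the dispenser. The floor is 48 mm wide, side walls rise 24 mm, then flare outwards at 45 degrees to rims at y -42 and +42 mm, 47 mm straight above the floor. Open above from x -90 to +38 mm; the balls roll down and wait behind the pin.
- plunger (a joint): Lift of the sprung plunger (m): 0 = down, its 12 mm pin standing in the seat hole in the trough's floor and blocking the trough; 0.062 = fully up against its stop, pin clear above the balls. A spring pushes it down with 4 N at 0 to 8 N at the top; it drops back when let go.
- plunger_grip (a point): Centre of the plunger's black round knob, 30 mm diameter, 24 mm high, on the vertical pin; when down this point is 190 mm above the bench at x +54, y 0 of the dispenser, and the knob's underside is 18 mm above the bridge. It rises with the plunger, to 252 mm.
- kit_box: Open brown cardboard box fixed below the trough's lower end, outside 160 x 140 x 55 mm, walls 4 mm. Origin: centre of its underside, 157 mm downhill (+x) of the dispenser's origin, same axes.
- tape: Bystander: roll of paper tape lying flat, 90 mm diameter, 24 mm high, origin centre of its underside.
- screwdriver: Bystander: screwdriver about 200 mm long lying on the bench.
- oil: Bystander: white bottle, 44 mm diameter, 100 mm high, origin centre of its underside.
Mind the look-alikes: they are no part of the job. Of the things that look like the scoop, take the one that is nearest to the robot's base at the start.

How it is judged:
By the outcome, as a careful person would: the job done as asked, in the order asked, and still so for the second after the job is handed in, while the arm keeps its last pose, push and grip.
It also fails if it takes over 72 s, if anything falls off the work surface, if the arm or the gripper's body presses on something with over 40 N, if the wrist force passes 120 N, or if a joint passes its speed limit or range.

ROBOT

A 6-joint arm with a two-finger parallel gripper is mounted at the origin on the work surface. World frame = base frame: x ahead of the robot, y to its left, z up, the work surface at z = 0. Lengths are in m, angles in rad, forces in N, time in s.
With the tool pointing down it reaches from about 0.35 to 0.975 m from the base axis. Payload 4.9 kg.
Tool frame: the origin (TCP) lies on the centre line of the jaws, within the pads' length; the fingertips stand 14 mm ahead of it and the grasp point (between the pads) lies 5 mm behind it; y points along the fingers, z is the direction in which the jaws open and shut, and the axes are right-handed (so a half turn about y gives the same grasp; the last joint's range is limited). The gripper opens to 85 mm and grips with 20 to 120 N. Pads are 22 mm wide; open, the fingers measure 114 mm over their backs; the gripper's body (76 mm by 85 mm) begins 54 mm behind the grasp point. The pads swing forward as they close: fully open they stand 13 mm farther back than shut.
Start: joints at [1.01, 0.053, 1.613, -0, 1.476, -0.119], TCP at [0.267, 0.565, 0.225] pointing down, gripper open.
Joint ranges: [-3.01, 3.01], [-1.01, 2.22], [0.06, 2.58], [-1.02, 4.17], [0.09, 2.62], [-3.14, 3.14]. Speed limits (rad/s): [2.57, 2.57, 3.14, 3.14, 3.14, 3.14].

INTERFACE

Orientations are given as a rotation vector (axis times angle).
In Python, from station import ctrl gives the robot as it stands.
- The arm moves only by the tool servo_tool, never from a script. Its arguments are lists of equal length, an entry for each row: "delta_pos": the shift along the tool's x, y, z in m, a list of three; "dr": the turn, a rotation vector about the tool's x, y, z in degrees, a list of three; "grip": the opening, from 0 (shut) to 1 (fully open). In form: {"delta_pos": [[x, y, z], ...], "dr": [[rx, ry, rz], ...], "grip": [grip, ...]}. A call has 1 to 5 rows; each row shifts and turns the pose as measured when the row begins, along the tool's axes as they then stand; what a row does not reach is not made up. A row lasts 1/8 s, in which the tool goes at most 62.5 mm and 10.7 degrees, less where a joint would pass 70% of its speed; a pose out of reach is approached as far as the arm can. A call is refused whole if a number of a shift passes 0.0625 or a number of a turn 10.7, either way. A call with a gripper value outside its range is refused whole. The fingers move at their own pace and stop on an object; "grip_force" is the grip in N (left out, the last holds). Time passes only in rows, so rows that do not move let the fingers close. It gives the time, the measured TCP pose, the force and the opening at its end, in the units of the state.
- ctrl.get_obs(): the state, without advancing time (a new reading comes with each control period).
- ctrl.get_image(name): name is "side" or "top" or "wrist"; returns the picture (384x512x3 uint8, red, green, blue); there is no depth.
- ctrl.camera_params(name): a dict with "fovy" (degrees; the focal length in pixels is half the picture's height over the tangent of half this angle, whatever the lens; pixels are square), "cx", "cy" (the principal point, pixels), "k1" (the pictures are not rectified: a ray, as slopes to the right and down, at radius r is drawn at 1 + k1 r^2 times it, then the intrinsics apply), "eye" and "rotation" of the camera in the world. Camera axes: x right, y down, z forward; pixel columns grow to the right and rows downward; lengths in m; the calibration is good to about 2 mm. A picture is of the moment at which its call begins: read the wrist's pose just before it. camera_params takes no time and is no camera call; for the wrist camera it gives the pose at the moment of the call.
- ctrl.finish_job(): hands the job in, once; it reports no verdict.
Trained networks look in the newest picture that a camera, given by its name, has taken for a name from the list of things; names that differ only in an ending like _2 or _b are one class to them, and where a whole thing is asked for, a point or a joint stands for the part that bears it (a point fixed in the world has none). Each returns a list of dicts, best first, with "score" (0 to 1); they miss things now and then, are a little off and sometimes report something else, mostly with a low value. They report only what shows in the picture. A call takes as long as a camera call. They do not tell look-alikes from the thing itself.
- ctrl.masks_of(camera, label): "pixels" (384x512 bool, what is visible of it) and "extent" ([left, top, right, bottom] in pixels, round what is visible of it).
The state is a dict: "t": time; "q": joint angles; "dq": joint speeds; "effort": joint torques, N m; "tool_pos": TCP position; "tool_rot": TCP orientation; "contact_force": force on the tool from outside, world axes, zero at the start; "wrist_torque": the same for the moment, N m; "opening": finger opening in m.
Only numpy, scipy, OpenCV 4.12 (cv2) and the standard library are available. Lean on these libraries where they do the work, as an engineer would, in place of code of your own. Each camera call takes 0.05 s, during which the arm holds its last target.

## Working session

There is one attempt and no reset: what is moved stays moved. The work goes in short steps, Python scripts to look and compute and a tool call to move; the robot and the scene stay as the last step left them, time stands still between calls to the robot, and variables do not carry over. Pictures are saved under pics/ and viewed, and the job is handed in when it is done.

Besides the shell and the picture viewer there is one more tool, called after "Request:" as name(argument=value, ...) on one line, values as JSON. servo_tool: Moves the arm, as the interface text tells. Its arguments: {"type":"object","properties":{"delta_pos":{"type":"array","items":{"type":"array","items":{"type":"number"}}},"dr":{"type":"array","items":{"type":"array","items":{"type":"number"}}},"grip":{"type":"array","items":{"type":"number"}},"grip_force":{"type":"number"}},"required":["delta_pos","dr","grip"]}

```bash
ls; mkdir -p pics
python3 - <<'E'
from station import ctrl
import cv2
print(ctrl.get_obs())
for n in ["side","top","wrist"]:
    im=ctrl.get_image(n); cv2.imwrite(f"pics/a_{n}.png",im[:,:,::-1]); print(n,ctrl.camera_params(n))
E
```

```text
pics
{'t': 0.0, 'q': array([ 1.01000856e+00,  5.33509249e-02,  1.61428708e+00, -3.53654749e-05,
        1.47601727e+00, -1.18974755e-01]), 'dq': array([ 0.00083175,  0.00164837, -0.00176924,  0.0019702 , -0.00196494,
        0.00103557]), 'effort': array([ 4.31338515e-05, -3.93678832e+01, -3.70174992e+01, -1.40791076e-04,
        7.00020013e-03, -5.83459084e-06]), 'tool_pos': array([0.26688933, 0.56444408, 0.22387086]), 'tool_rot': array([-1.54484705,  0.34709591, -0.34606076]), 'contact_force': array([ 1.52398957, -0.6599048 ,  0.75960783]), 'wrist_torque': array([-0.07045779, -0.01542855,  0.06134305]), 'opening': 0.08524203428239444}
side {'fovy': 50.15726455841363, 'cx': 257.0511475442016, 'cy': 193.89514719088817, 'k1': -0.08230757945628406, 'eye': array([ 0.44014747, -0.82061406,  0.80940418]), 'rotation': array([-2.23229857,  0.18330101, -0.07476716])}
top {'fovy': 43.13952738785451, 'cx': 252.41349868828215, 'cy': 191.50372931691933, 'k1': -0.05814352673839718, 'eye': array([0.50650788, 0.05070765, 1.17810745]), 'rotation': array([-2.18432027,  2.22813431, -0.07968733])}
wrist {'fovy': 66.88933760599217, 'cx': 256.9510407182448, 'cy': 185.2793270274722, 'k1': -0.038623255255306396, 'eye': array([0.19303093, 0.59965973, 0.3729916 ]), 'rotation': array([2.40820717, 1.52720309, 0.25088191])}
```

View pics/a_side.png

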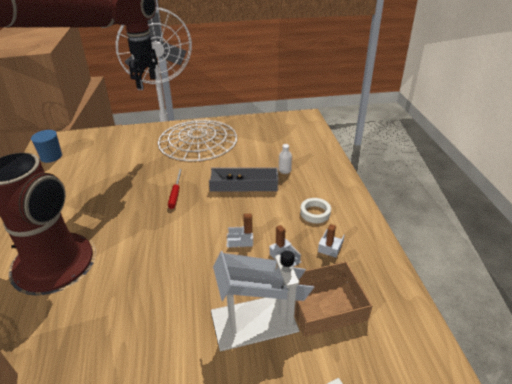

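View pics/a_top.png

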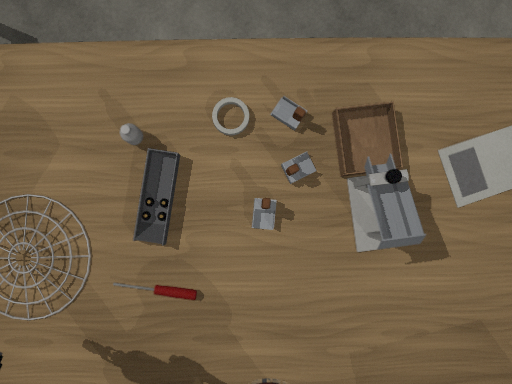

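View pics/a_wrist.png

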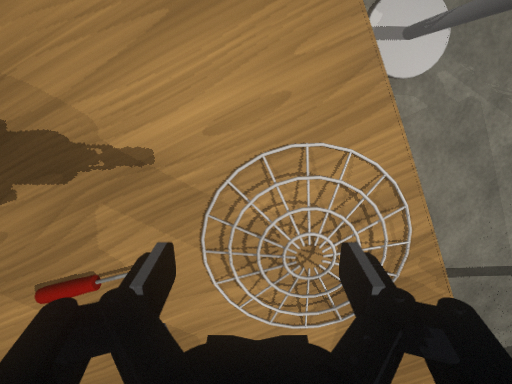

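```bash
cat > h.py <<'E'
import numpy as np, cv2
from scipy.spatial.transform import Rotation as R
from station import ctrl
def cam(n):
    p=ctrl.camera_params(n); f=192/np.tan(np.radians(p['fovy'])/2)
    return dict(f=f,cx=p['cx'],cy=p['cy'],k=p['k1'],e=np.array(p['eye']),R=R.from_rotvec(p['rotation']).as_matrix())
def proj(P,c):
    q=(np.atleast_2d(P)-c['e'])@c['R']; s=q[:,:2]/q[:,2:]
    s=s*(1+c['k']*(s**2).sum(1,keepdims=True))
    return s*c['f']+[c['cx'],c['cy']]
def ray(uv,c):
    d=(np.atleast_2d(uv)-[c['cx'],c['cy']])/c['f']; s=d.copy()
    for _ in range(10): s=d/(1+c['k']*(s**2).sum(1,keepdims=True))
    v=np.c_[s,np.ones(len(s))]@c['R'].T
    return v/np.linalg.norm(v,axis=1,keepdims=True)
def onz(uv,c,z):
    v=ray(uv,c); return c['e']+v*((z-c['e'][2])/v[:,2:])
def tri(uvs,cs):
    A=np.zeros((3,3));b=np.zeros(3)
    for uv,c in zip(uvs,cs):
        v=ray(uv,c)[0];M=np.eye(3)-np.outer(v,v);A+=M;b+=M@c['e']
    X=np.linalg.solve(A,b); return X,[np.round(proj(X,c)[0]-uv,1) for uv,c in zip(uvs,cs)]
def save(n,im,crop=None,s=1):
    if crop is not None: im=im[crop[1]:crop[3],crop[0]:crop[2]]
    cv2.imwrite(f"pics/{n}.png",cv2.resize(im,None,fx=s,fy=s,interpolation=cv2.INTER_CUBIC)[:,:,::-1])
def pose(x,y,yaw,P):
    c,s=np.cos(yaw),np.sin(yaw); P=np.atleast_2d(P)
    return np.c_[x+c*P[:,0]-s*P[:,1],y+s*P[:,0]+c*P[:,1],P[:,2]]
E
python3 - <<'E'
from h import *
ct,cs=cam('top'),cam('side')
it=ctrl.get_image('top'); i2=ctrl.get_image('side')
save('b_top1',it,(110,90,320,260),3.6); save('b_top2',it,(320,90,440,260),3.5); save('b_side',i2,(190,130,390,350),2.7)
for l in ['ball0','scoop','bin','dispenser','kit_box','plunger_grip','tape','screwdriver','oil']:
    for n,c in (('top',ct),('side',cs)):
        for m in ctrl.masks_of(n,l):
            ys,xs=np.nonzero(m['pixels']); u=(xs.mean(),ys.mean())
            print(l,n,round(m['score'],2),np.round(m['extent']),np.round(u,1),np.round(onz(u,c,0.015)[0],3),len(xs))
E
```

```text
ball0 top 0.65 [154. 211. 165. 222.] [161.2 216. ] [0.511 0.244 0.015] 64
ball0 top 0.63 [144. 197. 153. 208.] [149.3 201.4] [0.546 0.272 0.015] 69
ball0 top 0.53 [160. 197. 171. 206.] [164.  202.2] [0.544 0.237 0.015] 63
ball0 top 0.49 [141. 212. 148. 219.] [145.6 215.1] [0.514 0.281 0.015] 48
ball0 top 0.24 [133. 148. 182. 246.] [156.4 195.1] [0.561 0.255 0.015] 2955
scoop top 0.96 [270.  97. 306. 129.] [288.5 112.4] [ 0.756 -0.067  0.015] 704
scoop top 0.9 [251. 201. 278. 231.] [263.8 213.9] [ 0.511 -0.001  0.015] 697
scoop top 0.81 [284. 149. 317. 182.] [298.2 167.2] [ 0.622 -0.087  0.015] 627
scoop side 0.91 [269. 228. 302. 267.] [282.9 244.2] [ 0.626 -0.054  0.015] 545
scoop side 0.87 [317. 224. 348. 255.] [329.9 242.1] [ 0.753 -0.068  0.015] 521
scoop side 0.75 [228. 214. 253. 247.] [241.3 233.3] [0.52  0.007 0.015] 564
bin top 0.86 [134. 149. 184. 244.] [156.6 194.4] [0.562 0.254 0.015] 2810
bin top 0.47 [145. 194. 155. 206.] [149.5 201.6] [0.546 0.271 0.015] 51
bin side 0.97 [210. 166. 279. 191.] [243.3 178.7] [0.56  0.262 0.015] 1645
dispenser top 0.65 [332.  98. 425. 251.]
[... 614 characters left out ...]
3
tape top 0.73 [214.  98. 248. 138.] [229.3 115.7] [0.75  0.077 0.015] 672
tape side 0.93 [300. 198. 334. 222.] [315.5 210. ] [0.751 0.069 0.015] 510
screwdriver top 0.88 [120. 284. 196. 302.] [173.2 291.8] [0.33  0.218 0.015] 459
screwdriver side 0.63 [169. 172. 180. 208.] [173.9 194.1] [0.334 0.219 0.015] 179
screwdriver side 0.27 [211. 250. 372. 350.] [283.8 298.8] [ 0.59  -0.232  0.015] 11126
oil top 0.73 [121. 124. 145. 146.] [131.5 133.4] [0.711 0.313 0.015] 382
oil top 0.41 [255. 198. 275. 232.] [263.4 213.3] [ 0.512 -0.     0.015] 633
oil top 0.32 [334. 103. 403. 177.] [365.7 136.4] [ 0.694 -0.254  0.015] 4051
oil side 0.77 [276. 143. 289. 172.] [285.3 159.9] [0.719 0.348 0.015] 295
```

View pics/b_top1.png

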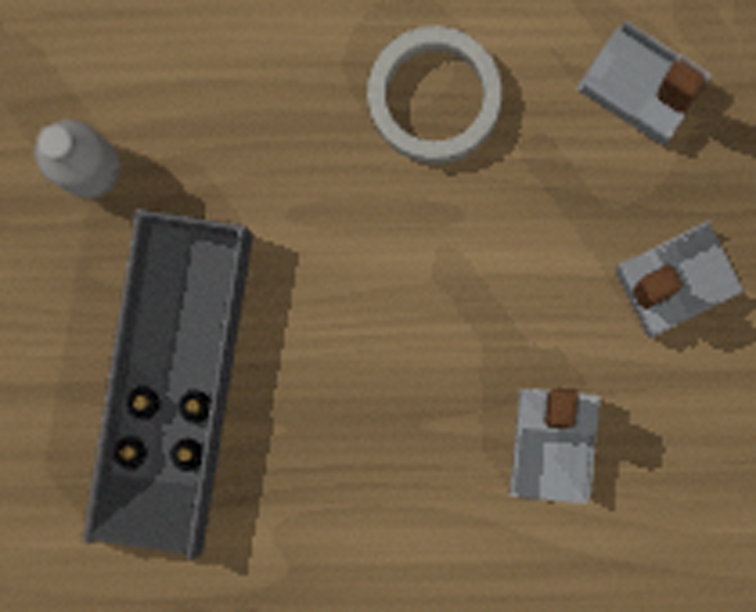

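View pics/b_top2.png

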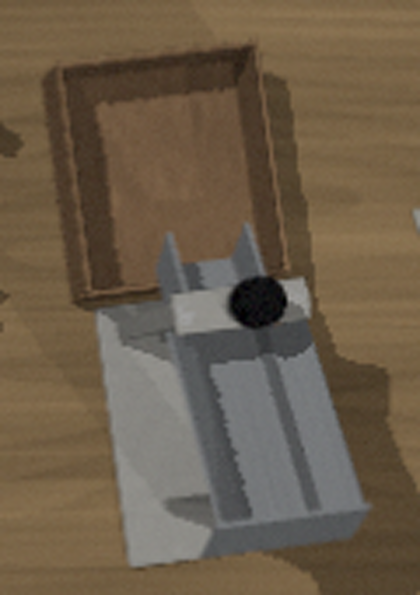

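View pics/b_side.png

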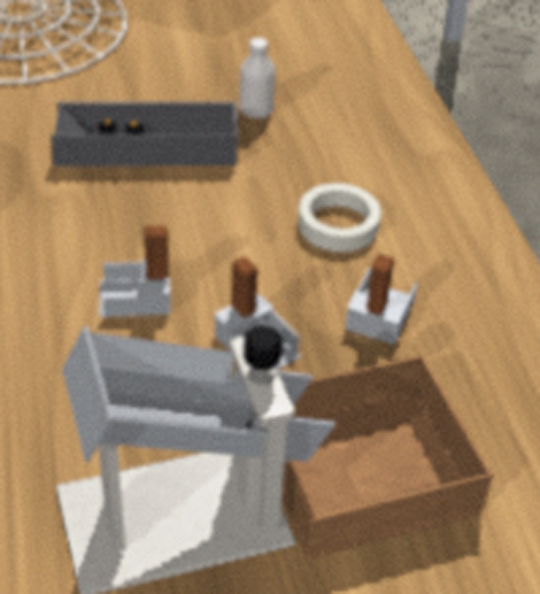

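```bash
cat > fit.py <<'E'
from h import *
from scipy.optimize import least_squares
ct,cs=cam('top'),cam('side')
def fit(name,x0,top,side=()):
    A=np.array([t[0] for t in top]);u=np.array([t[1] for t in top])
    B=np.array([t[0] for t in side]).reshape(-1,3);v=np.array([t[1] for t in side]).reshape(-1,2)
    def r(p):
        e=(proj(pose(*p,A),ct)-u).ravel()
        if len(B): e=np.r_[e,(proj(pose(*p,B),cs)-v).ravel()]
        return e
    s=least_squares(r,x0); print(name,np.round(s.x[:2],4),np.degrees(s.x[2]).round(2),'res',np.round(s.fun,1)); return s.x
c=lambda a,b:(110+a/3.6,90+b/3.6); d=lambda a,b:(320+a/3.5,90+b/3.5); e=lambda a,b:(190+a/2.7,130+b/2.7)
# bin yaw~pi: bin -x end is top of picture; +y of bin = world -y = image right
bn=fit('bin',[.56,.255,np.pi],[((-.119,-.036,.044),c(138,212)),((-.119,.036,.044),c(246,230)),((.101,-.036,.044),c(90,541)),((.101,.036,.044),c(195,556))],
 [((.101,-.036,.044),e(60,103)),((.101,.036,.044),e(54,137)),((-.119,.036,.044),e(236,138)),((-.119,-.036,.044),e(236,103))])
sc=fit('scoop',[.51,0,np.pi],[((-.036,-.026,.030),c(521,390)),((-.036,.026,.030),c(600,397)),((-.024,0,.092),c(563,397)),((.036,-.026,.002),c(513,497)),((.036,.026,.002),c(588,502))],
 [((-.024,0,.092),e(156,229))])
ds=fit('disp',[.58,-.29,0],[((-.09,.042,.210),d(217,522)),((-.09,-.042,.210),d(370,508)),((.067,.042,.16),d(172,293)),((.041,.042,.16),d(176,333)),((.067,-.042,.16),d(310,279)),((.041,-.042,.16),d(308,320)),((.054,0,.202),d(258,297))],
 [((-.09,.042,.21),e(85,330)),((-.09,-.042,.21),e(110,410)),((.054,0,.190),(286.7,258.6))])
print('knob tri',tri([(393.3,175.2),(286.7,258.6)],[ct,cs]))
np.save('poses.npy',[bn,sc,ds])
it=ctrl.get_image('top');i2=ctrl.get_image('side')
def box(x0,x1,y0,y1,z0,z1): 
    P=np.array([(x,y,z) for x in(x0,x1) for y in (y0,y1) for z in (z0,z1)]); return [(P[i],P[j]) for i in range(8) for j in range(i) if bin(i^j).count('1')==1]
S={0:box(-.119,.101,-.036,.036,0,.044),1:box(-.036,.036,-.026,.026,0,.026)+box(-.036,-.012,-.009,.009,.03,.092),2:box(.041,.067,-.042,.042,.14,.16)+[((-.09,y,.21),(.09,y,.122)) for y in(-.042,.042)]+[((-.09,y,.163),(.09,y,.075)) for y in(-.024,.024)]+box(.077,.237,-.07,.07,0,.055)}
for im,cc,crop,n,s in((it,ct,(110,90,440,260),'f_top',2.4),(i2,cs,(190,130,390,350),'f_side',2.7)):
    b=cv2.resize(im,None,fx=4,fy=4)
    for k,P in zip(range(3),(bn,sc,ds)):
        for a,q in S[k]:
            A=proj(pose(*P,[a,q]),cc)*4+1.5; cv2.line(b,*[tuple(int(v) for v in w) for w in A],(0,255,0),1,cv2.LINE_AA)
    b=b[crop[1]*4:crop[3]*4,crop[0]*4:crop[2]*4]; save(n,cv2.resize(b,None,fx=s/4,fy=s/4,interpolation=cv2.INTER_AREA))
for u in [(145.3,215.8),(149.6,202),(161.3,216.6),(163.8,203)]:
    w=onz(u,ct,.015)[0]; q=R.from_euler('z',-bn[2]).apply(w-[bn[0],bn[1],0]); print('ball in bin',np.round(q*1000))
for n,p,P in (('ramp',bn,(.056,0,.004)),('grip',sc,(-.024,0,.066)),('lip',sc,(.036,0,0)),('fill',ds,(-.045,0,.141)),('plg',ds,(.054,0,.19))): print(n,pose(*p,P).round(4))
E
python3 fit.py
```

```text
bin [0.549  0.2505] 170.48 res [ 0.5 -1.7  0.9 -2.2 -0.9  0.   0.6  0.4 -2.3 -0.5 -2.3 -0.1  0.2 -0.8
 -0.5 -0.8]
scoop [ 0.512  -0.0025] 174.51 res [ 0.  -1.  -0.  -1.3  0.2  2.2 -0.3 -0.6  0.3 -0.4 -1.  -0.2]
disp [ 0.5372 -0.268 ] 6.42 res [ 3.8  5.6  0.6  3.9 -0.9 -3.9 -0.3 -3.2 -1.8 -4.9  0.5 -4.6  0.9 -3.3
 -5.8 -2.  -6.4 -0.2  3.1 -1.3]
knob tri (array([ 0.5843373 , -0.26321331,  0.18857646]), [array([-0.,  0.]), array([ 0., -0.])])
ball in bin [ 42. -25.  15.]
ball in bin [  8. -20.  15.]
ball in bin [38. 13. 15.]
ball in bin [ 5. 14. 15.]
ramp [[0.4938 0.2597 0.004 ]]
grip [[ 0.5359 -0.0048  0.066 ]]
lip [[0.4762 0.001  0.    ]]
fill [[ 0.4925 -0.273   0.141 ]]
plg [[ 0.5908 -0.262   0.19  ]]
```

View pics/f_top.png

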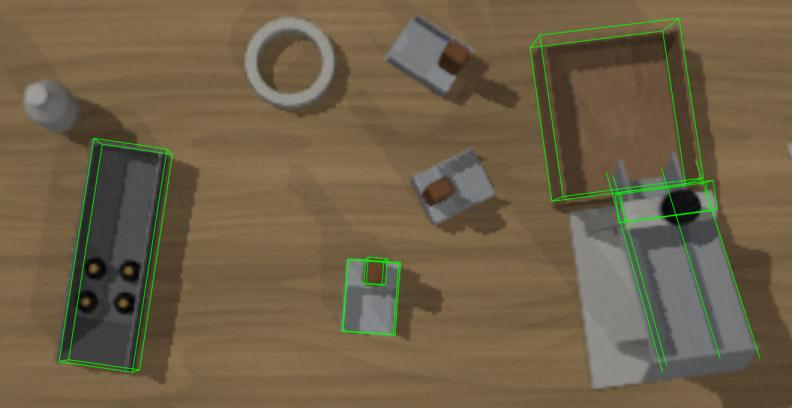

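View pics/f_side.png

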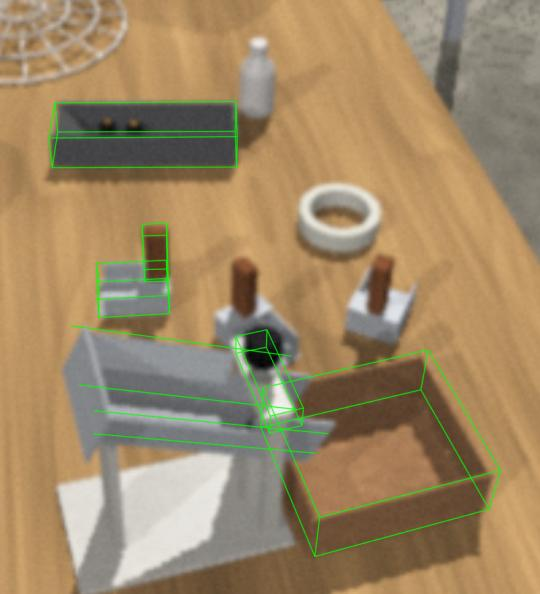

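```bash
python3 - <<'E'
s=open('fit.py').read()
s=s.replace("[((-.09,.042,.210),d(217,522)),((-.09,-.042,.210),d(370,508)),","[((-.0715,.042,.201),d(217,522)),((-.0715,-.042,.201),d(370,508)),((.077,.07,.055),d(75,305)),((.237,.07,.055),d(45,70)),((.237,-.07,.055),d(258,44)),")
s=s.replace("((-.09,.042,.21),e(85,330)),((-.09,-.042,.21),e(110,410))","((-.0715,.042,.201),e(85,330)),((-.0715,-.042,.201),e(110,410)),((.237,-.07,.055),e(490,478)),((.237,.07,.055),e(422,360))")
s=s.replace("((-.09,y,.21),(.09,y,.122))","((-.0715,y,.201),(.09,y,.122))")
open('fit.py','w').write(s)
E
python3 fit.py
```

```text
bin [0.549  0.2505] 170.48 res [ 0.5 -1.7  0.9 -2.2 -0.9  0.   0.6  0.4 -2.3 -0.5 -2.3 -0.1  0.2 -0.8
 -0.5 -0.8]
scoop [ 0.512  -0.0025] 174.51 res [ 0.  -1.  -0.  -1.3  0.2  2.2 -0.3 -0.6  0.3 -0.4 -1.  -0.2]
disp [ 0.5282 -0.268 ] 5.94 res [ 1.   0.6 -2.5 -0.7  3.2 -2.2  2.6 -2.3 -0.2 -1.5 -0.5  0.1  0.   0.8
 -1.4 -0.6  0.8 -0.2  1.3  1.  -0.9 -0.4 -1.5  1.2 -0.1 -1.8 -1.  -3.
 -1.2 -0.6]
knob tri (array([ 0.5843373 , -0.26321331,  0.18857646]), [array([-0.,  0.]), array([ 0., -0.])])
ball in bin [ 42. -25.  15.]
ball in bin [  8. -20.  15.]
ball in bin [38. 13. 15.]
ball in bin [ 5. 14. 15.]
ramp [[0.4938 0.2597 0.004 ]]
grip [[ 0.5359 -0.0048  0.066 ]]
lip [[0.4762 0.001  0.    ]]
fill [[ 0.4834 -0.2726  0.141 ]]
plg [[ 0.5819 -0.2624  0.19  ]]
```

View pics/f_top.png

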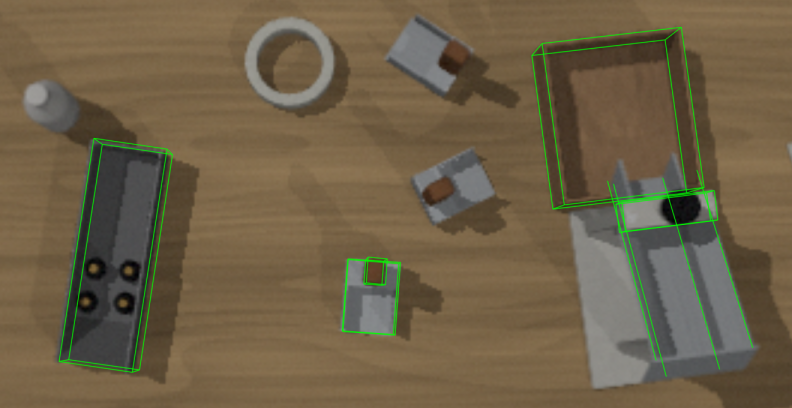

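View pics/f_side.png

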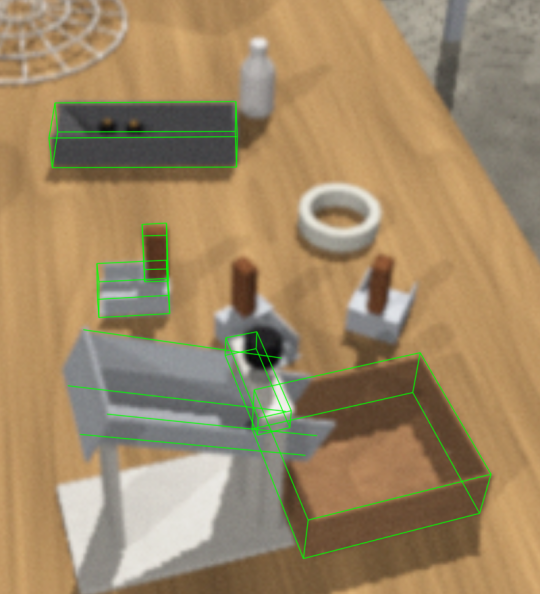

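```bash
cat >> h.py <<'E'
def tcp():
    o=ctrl.get_obs(); return o['tool_pos'],R.from_rotvec(o['tool_rot']),o
def rows(pt,Rt,n,p0=None,R0=None):
    """n equal rows (deltas in tool axes) from present pose to target"""
    p,r,o=tcp()
    if p0 is not None: p,r=p0,R0
    rv=(r.inv()*Rt).as_rotvec(); D=[];A=[]
    for i in range(n):
        a=r*R.from_rotvec(rv*i/n); D.append(a.inv().apply((pt-p)/n).round(4).tolist()); A.append(np.degrees(rv/n).round(2).tolist())
    print('"delta_pos":',D); print('"dr":',A)
    return pt,Rt
def Rscoop(yaw,pitch):  # scoop axes in world; pitch>0 lip down
    return R.from_euler('z',yaw)*R.from_euler('y',pitch)
E
python3 - <<'E'
from h import *
p,r,o=tcp(); print(o['t'],p,r.as_matrix().round(3)); 
for s in (1,-1):
    z=s*np.array([-.0957,-.9954,0]); y=np.array([0,0,-1.]); x=np.cross(y,z); Rt=R.from_matrix(np.c_[x,y,z]); print(s,np.degrees((r.inv()*Rt).as_rotvec()).round(1))
    pt=np.array([.536,-.004,.25])
    print(r.inv().apply(pt-p))
E
```

```text
1.35 [0.2672213  0.56497057 0.22508381] [[ 0.904 -0.     0.428]
 [-0.428 -0.     0.904]
 [-0.    -1.    -0.   ]]
1 [  0.  160.2   0. ]
[ 0.48626968 -0.02491555 -0.39938869]
-1 [  0.  -19.8  -0. ]
[ 0.48626968 -0.02491555 -0.39938869]
```

Run:
```python
from h import *
z=np.array([.0957,.9954,0]); y=np.array([0,0,-1.]); x=np.cross(y,z); Rt=R.from_matrix(np.c_[x,y,z])
a=rows(np.array([.56,.26,.27]),Rt,8)
rows(np.array([.53,0,.25]),Rt,5,*a)
```

```text
"delta_pos": [[0.0494, -0.0056, -0.0188], [0.0485, -0.0056, -0.0209], [0.0476, -0.0056, -0.023], [0.0465, -0.0056, -0.025], [0.0454, -0.0056, -0.027], [0.0442, -0.0056, -0.029], [0.0429, -0.0056, -0.0309], [0.0415, -0.0056, -0.0327]]
"dr": [[0.0, -2.48, -0.0], [0.0, -2.48, -0.0], [0.0, -2.48, -0.0], [0.0, -2.48, -0.0], [0.0, -2.48, -0.0], [0.0, -2.48, -0.0], [0.0, -2.48, -0.0], [0.0, -2.48, -0.0]]
"delta_pos": [[-0.001, 0.004, -0.0523], [-0.001, 0.004, -0.0523], [-0.001, 0.004, -0.0523], [-0.001, 0.004, -0.0523], [-0.001, 0.004, -0.0523]]
"dr": [[0.0, 0.0, 0.0], [0.0, 0.0, 0.0], [0.0, 0.0, 0.0], [0.0, 0.0, 0.0], [0.0, 0.0, 0.0]]
```

Request:
servo_tool(delta_pos=[[0.05,-0.0056,-0.019],[0.0485,-0.0056,-0.021],[0.0476,-0.0056,-0.023],[0.0465,-0.0056,-0.025],[0.0454,-0.0056,-0.027]], dr=[[0,-2.5,0],[0,-2.5,0],[0,-2.5,0],[0,-2.5,0],[0,-2.5,0]], grip=[1,1,1,1,1])

```text
t: 1.98
tool_pos: [0.4541, 0.3721, 0.2535]
tool_rot: [-1.564, 0.164, -0.164]
contact_force: [0.7, 0.5, 0.1]
opening: 0.0852
```

Request:
servo_tool(delta_pos=[[0.0442,-0.0056,-0.029],[0.043,-0.0056,-0.031],[0.0415,-0.0056,-0.033]], dr=[[0,-2.5,0],[0,-2.5,0],[0,-2.5,0]], grip=[1,1,1])

```text
t: 2.35
tool_pos: [0.5693, 0.2552, 0.2714]
tool_rot: [-1.569, 0.056, -0.059]
contact_force: [0.4, -0.3, -0.0]
opening: 0.0853
```

Run:
```python
from h import *
p,r,o=tcp(); print(o['t'],p,r.as_rotvec(),o['q'],o['contact_force']); c=cam('wrist'); im=ctrl.get_image('wrist'); save('w1',im,None,1.5); cv2.imwrite('pics/w1raw.png',im[:,:,::-1]); np.save('w1cam.npy',c,allow_pickle=True)
```

```text
2.35 [0.56926648 0.25517279 0.2714413 ] [-1.56858486  0.05628367 -0.05879493] [ 3.01789799e-01  2.53739007e-02  1.56417897e+00  8.32104999e-04
  1.55005210e+00 -1.19574420e+00] [ 0.39488096 -0.30574344 -0.03635914]
```

View pics/w1.png

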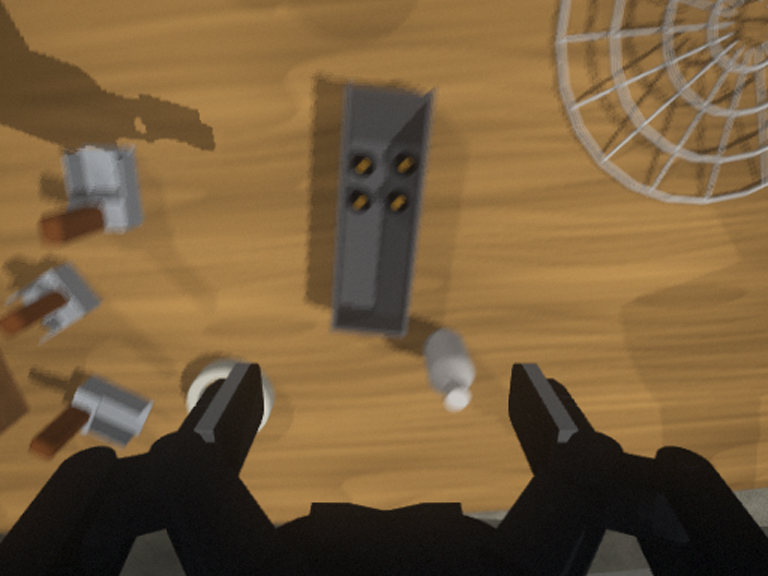

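Run:
```python
from h import *
from scipy.optimize import least_squares
cw=np.load('w1cam.npy',allow_pickle=True).item(); ct,cs=cam('top'),cam('side')
c=lambda a,b:(110+a/3.6,90+b/3.6);e=lambda a,b:(190+a/2.7,130+b/2.7); w=lambda a,b:(a/1.5,b/1.5)
K=[(-.119,-.036,.044),(-.119,.036,.044),(.101,-.036,.044),(.101,.036,.044)]
obs=[(ct,[c(138,212),c(246,230),c(90,541),c(195,556)]),(cs,[e(236,103),e(236,138),e(60,103),e(54,137)]),(cw,[w(406,333),w(333,329),w(433,90),w(345,86)])]
for sel in ([0],[1],[2],[0,1,2]):
    f=lambda p:np.concatenate([(proj(pose(*p,K),obs[i][0])-obs[i][1]).ravel() for i in sel])
    s=least_squares(f,[.55,.25,np.pi]); print(sel,s.x[:2].round(4),np.degrees(s.x[2]).round(2),s.fun.round(1))
bn=s.x
tops=[c(129,452),c(142,403),c(186,454),c(194,406)]; ws=[w(404,163),w(398,202),w(361,163),w(359,202)]
for a,b in zip(tops,ws):
    X,res=tri([a,b],[ct,cw]); print(X.round(4),res,(R.from_euler('z',-bn[2]).apply(X-[bn[0],bn[1],0])*1000).round())
```

```text
[0] [0.547  0.2511] 170.73 [ 0.  -0.8  0.4 -1.5 -0.9  1.   0.5  1.2]
[1] [0.5524 0.2477] 169.5 [ 0.9 -0.1  1.3  0.  -0.9 -0.4 -1.3 -0. ]
[2] [0.5543 0.2504] 171.24 [ 0.9  2.8 -0.6  1.8  0.5 -0.3 -0.8 -2.8]
[0, 1, 2] [0.5526 0.2504] 171.03 [ 0.  -3.1  0.4 -4.  -0.5 -1.3  1.  -1.2  0.5 -1.1  1.4 -1.1 -1.3 -0.4
 -1.  -0.   0.5  1.8 -1.   0.6  0.8 -1.7 -0.6 -4.5]
[0.5135 0.2733 0.0549] [array([-0.2, -0.5]), array([-0.5, -1. ])] [ 42. -16.  55.]
[0.5451 0.2658 0.0514] [array([-0.5, -0.6]), array([-1. , -1.1])] [ 10. -14.  51.]
[0.5115 0.238  0.0461] [array([-0.2, -0.5]), array([-0.4, -1. ])] [39. 19. 46.]
[0.543  0.2329 0.0475] [array([-0.4, -0.8]), array([-0.9, -1.4])] [ 7. 19. 48.]
```

Request:
servo_tool(delta_pos=[[-0.002,0.006,-0.0523],[-0.002,0.006,-0.0523],[-0.002,0.006,-0.052],[-0.002,0.006,-0.052],[-0.002,0.006,-0.045]], dr=[[0,-0.3,0],[0,-0.3,0],[0,-0.3,0],[0,0,0],[0,0,0]], grip=[1,1,1,1,1])

```text
t: 3.02
tool_pos: [0.5471, -0.008, 0.2427]
tool_rot: [-1.572, 0.04, -0.055]
contact_force: [1.2, 0.3, 0.7]
opening: 0.0854
```

Request:
servo_tool(delta_pos=[[0,0,0]], dr=[[0,0,0]], grip=[1])

```text
t: 3.15
tool_pos: [0.5465, -0.0104, 0.2421]
tool_rot: [-1.572, 0.045, -0.058]
contact_force: [-0.0, 0.3, 0.4]
opening: 0.0853
```

Run:
```python
from h import *
p,r,o=tcp(); print(o['t'],p,r.as_matrix().round(3),o['dq'].round(3)); c=cam('wrist'); im=ctrl.get_image('wrist'); save('w2',im,None,1.5); cv2.imwrite('pics/w2raw.png',im[:,:,::-1]); np.save('w2cam.npy',c,allow_pickle=True)
for m in ctrl.masks_of('wrist','scoop'): print(m['score'],m['extent'])
```

```text
3.15 [ 0.54646019 -0.01035553  0.24209162] [[ 0.998  0.008  0.065]
 [-0.065 -0.002  0.998]
 [ 0.008 -1.    -0.002]] [ 0.028 -0.007 -0.008  0.026  0.    -0.   ]
0.95 [197.8, 259.5, 255.3, 321.4]
0.66 [242.0, 93.1, 284.8, 170.3]
0.56 [174.8, 182.4, 240.6, 235.1]
```

View pics/w2.png

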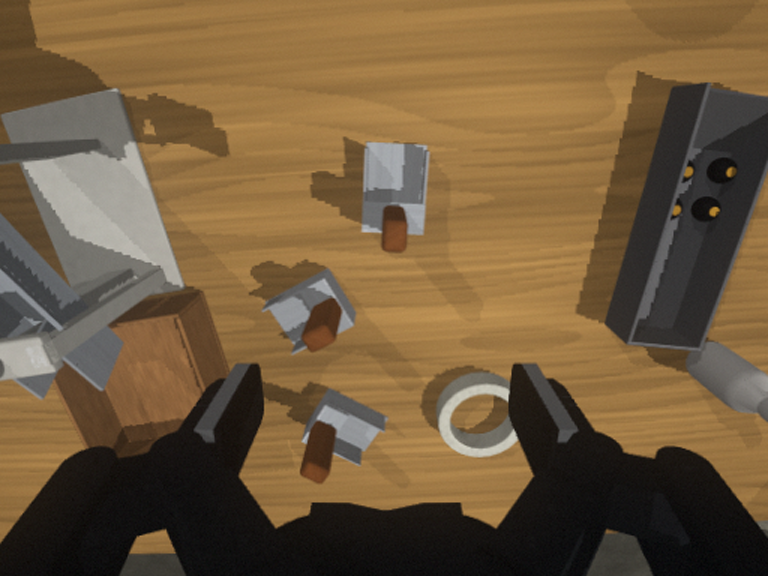

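```bash
cat > fits.py <<'E'
from h import *
from scipy.optimize import least_squares
cw=np.load('w2cam.npy',allow_pickle=True).item(); ct,cs=cam('top'),cam('side')
c=lambda a,b:(110+a/3.6,90+b/3.6);e=lambda a,b:(190+a/2.7,130+b/2.7); w=lambda a,b:(a/1.5,b/1.5)
T=[((-.036,-.026,.030),c(521,390)),((-.036,.026,.030),c(600,397)),((.036,-.026,.002),c(513,497)),((.036,.026,.002),c(588,502))]
W=[((.036,.026,.01),w(364,144)),((.036,-.026,.01),w(428,147)),((-.036,.026,.03),w(362,232)),((-.036,-.026,.03),w(424,234)),((-.036,0,.092),w(395,251)),((-.024,0,.092),w(395,241))]
def f(p,o): return np.concatenate([(proj(pose(*p,a),cc)[0]-u) for cc,L in o for a,u in L])
for o in ([(ct,T)],[(cw,W)],[(ct,T),(cw,W)]):
    s=least_squares(f,[.51,0,np.pi],args=(o,)); print(s.x[:2].round(4),np.degrees(s.x[2]).round(2),s.fun.round(1))
print('grip top tri',tri([c(563,397),w(395,241),e(156,229)],[ct,cw,cs]))
print('grip',pose(*s.x,(-.024,0,.066)))
E
python3 fits.py
python3 - <<'E'
import cv2
i=cv2.imread('pics/w2raw.png')[80:180,210:320]; cv2.imwrite('pics/w2c.png',cv2.resize(i,None,fx=6,fy=6,interpolation=cv2.INTER_CUBIC))
E
```

```text
[ 0.5101 -0.0025] 174.39 [ 0.1 -0.2 -0.  -0.4 -0.3  0.2  0.3  0.5]
[ 0.5147 -0.0017] 174.41 [ 0.8 -0.4 -0.5 -1.   0.3  0.6 -0.1  0.6 -0.4  2.3  0.1 -2. ]
[ 0.514  -0.0019] 174.47 [-0.3 -1.8 -0.3 -2.1 -0.6 -1.4  0.  -1.2  0.6 -1.  -0.7 -1.5  0.2  0.1
 -0.2  0.1 -0.5  1.7 -0.1 -2.6]
grip top tri (array([ 0.54014535, -0.00433929,  0.09088937]), [array([-0. ,  0.4]), array([-0.1, -0.8]), array([ 0.6, -0.1])])
grip [[ 0.53792256 -0.00417139  0.066     ]]
```

View pics/w2c.png

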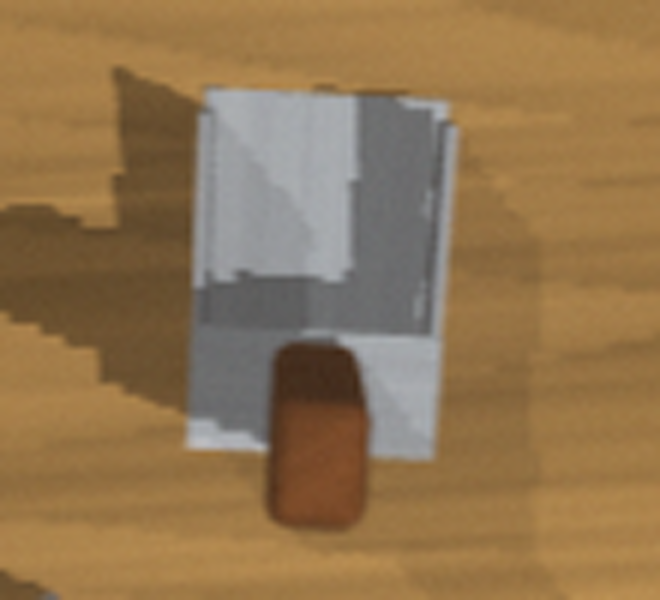

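```bash
cat >> h.py <<'E'
def Rtool(yaw,pitch=0): # tool for scoop yaw/pitch, scoop gripped with tool z = -scoop y, tool y=-scoop z
    S=Rscoop(yaw,pitch).as_matrix(); y=-S[:,2]; z=-S[:,1]; return R.from_matrix(np.c_[np.cross(y,z),y,z])
E
python3 - <<'E'
from h import *
rows(np.array([.538,-.0042,.066]),Rtool(np.radians(174.45)),5)
E
```

```text
"delta_pos": [[-0.0022, 0.0353, 0.0007], [-0.0021, 0.0353, 0.0007], [-0.0021, 0.0353, 0.0007], [-0.002, 0.0353, 0.0006], [-0.0019, 0.0353, 0.0006]]
"dr": [[0.01, 0.4, 0.11], [0.01, 0.4, 0.11], [0.01, 0.4, 0.11], [0.01, 0.4, 0.11], [0.01, 0.4, 0.11]]
```

Request:
servo_tool(delta_pos=[[-0.0022,0.0353,0.0007],[-0.0021,0.0353,0.0007],[-0.0021,0.0353,0.0007],[-0.002,0.0353,0.0006]], dr=[[0,0.4,0.1],[0,0.4,0.1],[0,0.4,0.1],[0,0.4,0.1]], grip=[1,1,1,1])

```text
t: 3.75
tool_pos: [0.5451, 0.0005, 0.1043]
tool_rot: [-1.57, 0.053, -0.078]
contact_force: [-0.1, 0.2, 0.1]
opening: 0.0852
```

Run:
```python
from h import *
rows(np.array([.538,-.0042,.066]),Rtool(np.radians(174.45)),2)
im=ctrl.get_image('wrist'); save('w3',im)
```

```text
"delta_pos": [[-0.0037, 0.0191, -0.0027], [-0.0035, 0.0191, -0.0027]]
"dr": [[-0.01, 0.39, 0.44], [-0.01, 0.39, 0.44]]
```

View pics/w3.png

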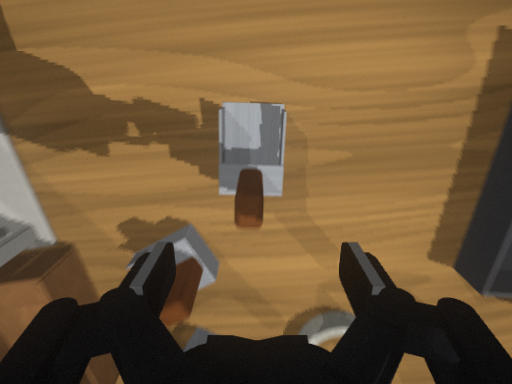

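Run:
```python
from h import *
p,r,o=tcp(); c=cam('wrist'); print(p,c['e'],proj([p,p+r.apply([0,.014,0]),p+r.apply([0,-.005,.042]),[.538,-.0042,.092],pose(.514,-.0019,np.radians(174.45),(-.036,0,.092))[0]],c).round(1))
```

```text
[0.54131206 0.0011306  0.09851546] [0.45867405 0.00733235 0.24686368] [[258.  236.4]
 [258.  225.4]
 [332.8 240.8]
 [248.6 226.8]
 [248.5 244.3]]
```

Request:
servo_tool(delta_pos=[[-0.003,0.015,-0.004],[0,0,0]], dr=[[0,0.4,0.4],[0,0.4,0.3]], grip=[1,1])

```text
t: 4.05
tool_pos: [0.5381, -0.001, 0.0831]
tool_rot: [-1.568, 0.081, -0.069]
contact_force: [-0.3, -0.9, 0.2]
opening: 0.0853
```

Run:
```python
from h import *
p,r,o=tcp(); c=cam('wrist'); im=ctrl.get_image('wrist'); p2=tcp()[0]; print(p,p2,o['dq'].round(3))
S=(.514,-.0019,np.radians(174.45))
L=[(-.036,-.009,.092),(-.036,.009,.092),(-.012,.009,.092),(-.012,-.009,.092)]
b=cv2.resize(im,None,fx=2,fy=2)
for a in [proj(pose(*S,L),c),proj(pose(*S,[(.036,-.026,.002),(.036,.026,.002),(-.036,.026,.03),(-.036,-.026,.03)]),c)]: cv2.polylines(b,[(a*2).astype(int)],True,(0,255,0),1)
save('w4',b,(340,100,740,620),1.1); save('w4r',im)
rows(np.array([.538,-.0042,.066]),Rtool(np.radians(174.45)),2)
```

```text
[ 0.53807363 -0.00095154  0.08311297] [ 0.53944179 -0.00110823  0.08467457] [ 0.016  0.013 -0.08   0.002  0.04   0.061]
"delta_pos": [[-0.0005, 0.0093, -0.0016], [-0.0005, 0.0093, -0.0016]]
"dr": [[-0.03, 0.04, -0.13], [-0.03, 0.04, -0.13]]
```

View pics/w4.png

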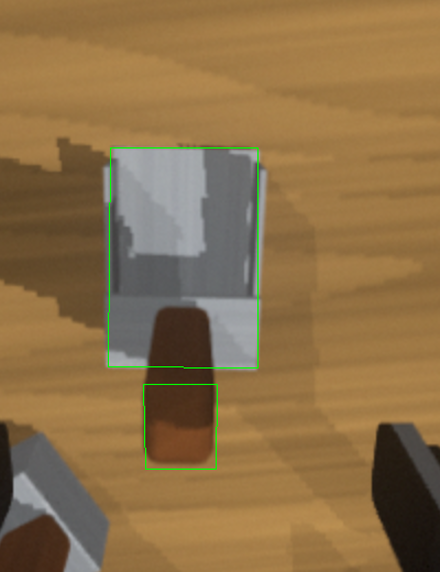

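Request:
servo_tool(delta_pos=[[-0.001,0.011,-0.0016],[-0.0005,0.011,-0.0016],[0,0,0]], dr=[[0,0,-0.1],[0,0,-0.1],[0,0,0]], grip=[1,0.6,0], grip_force=80)

```text
t: 4.47
tool_pos: [0.5399, -0.0047, 0.0644]
tool_rot: [-1.569, 0.071, -0.079]
contact_force: [-0.9, -0.9, 0.4]
opening: 0.0516
```

Request:
servo_tool(delta_pos=[[0,0,0],[0,0,0],[0,0,0]], dr=[[0,0,0],[0,0,0],[0,0,0]], grip=[0,0,0])

```text
t: 4.85
tool_pos: [0.5407, -0.0049, 0.0654]
tool_rot: [-1.569, 0.07, -0.08]
contact_force: [-0.6, -0.4, -1.6]
opening: 0.0159
```

Run:
```python
from h import *
p,r,o=tcp(); print(o['t'],p,r.as_matrix().round(3),o['contact_force'],o['opening']); save('w5',ctrl.get_image('wrist'))
```

```text
4.85 [ 0.54065245 -0.0049005   0.06543353] [[ 0.995  0.006  0.096]
 [-0.096  0.     0.995]
 [ 0.006 -1.     0.001]] [-0.57387113 -0.37455758 -1.62497919] 0.01586690326019964
```

View pics/w5.png

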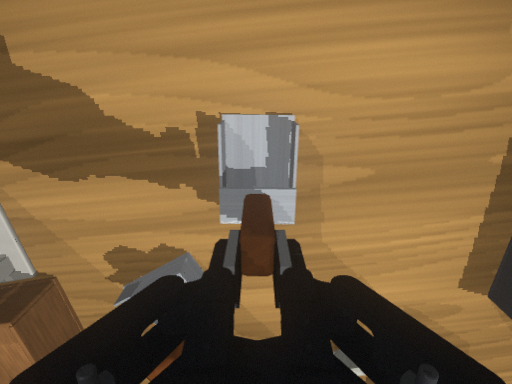

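```bash
cat >> h.py <<'E'
L0=np.array([-.0265,.065,0])  # scoop origin in tool axes
def scoop2tcp(org,yaw,pitch=0):
    Rt=Rtool(yaw,pitch); return np.asarray(org)-Rt.apply(L0),Rt
def scoopnow():
    p,r,o=tcp(); org=p+r.apply(L0); x=-r.apply([1,0,0]); return org,np.degrees(np.arctan2(x[1],x[0])),np.degrees(np.arcsin(-x[2])),o
BIN=(.5515,.2505,np.radians(170.8))
def inbin(P): return R.from_euler('z',-BIN[2]).apply(np.asarray(P)-[BIN[0],BIN[1],0])
E
python3 - <<'E'
from h import *
print(scoopnow()[:3])
p,r,o=tcp()
a=scoop2tcp(np.append(pose(*BIN,(-.066,0,0))[0][:2],.10),BIN[2])
up=(p+[0,0,.09],r); rows(*up,2); rows(*a,6,*up)
E
```

```text
(array([ 5.14646417e-01, -2.33134943e-03,  2.32914377e-04]), np.float64(174.49516924125194), np.float64(0.36012272438827786))
"delta_pos": [[0.0003, -0.045, 0.0], [0.0003, -0.045, 0.0]]
"dr": [[0.0, 0.0, 0.0], [0.0, 0.0, 0.0]]
"delta_pos": [[0.0131, -0.0015, 0.0416], [0.0127, -0.0015, 0.0417], [0.0122, -0.0015, 0.0418], [0.0118, -0.0015, 0.042], [0.0113, -0.0016, 0.0421], [0.0109, -0.0016, 0.0422]]
"dr": [[-0.01, 0.62, 0.06], [-0.01, 0.62, 0.06], [-0.01, 0.62, 0.06], [-0.01, 0.62, 0.06], [-0.01, 0.62, 0.06], [-0.01, 0.62, 0.06]]
```

Request:
servo_tool(delta_pos=[[0,-0.045,0],[0,-0.045,0],[0.013,-0.0015,0.0416],[0.0127,-0.0015,0.0417],[0.012,-0.0015,0.042]], dr=[[0,0,0],[0,0,0],[0,0.6,0.1],[0,0.6,0.1],[0,0.6,0.1]], grip=[0,0,0,0,0])

```text
t: 5.52
tool_pos: [0.591, 0.1164, 0.1621]
tool_rot: [-1.567, 0.106, -0.105]
contact_force: [-0.3, -1.1, -0.6]
opening: 0.0159
```

Request:
servo_tool(delta_pos=[[0.012,-0.0015,0.042],[0.0115,-0.0015,0.042],[0.011,-0.0015,0.042],[0,0,0]], dr=[[0,0.6,0.1],[0,0.6,0],[0,0.6,0],[0,0,0]], grip=[0,0,0,0])

```text
t: 6.02
tool_pos: [0.6446, 0.2426, 0.1654]
tool_rot: [-1.566, 0.131, -0.126]
contact_force: [-0.3, -0.6, -1.3]
opening: 0.0161
```

```bash
cat > look.py <<'E'
import sys
from h import *
n=sys.argv[1]
c=cam('wrist'); s=scoopnow(); im=ctrl.get_image('wrist'); print(s[0].round(4),s[1:3],'inbin',inbin(s[0]).round(4),'t',s[3]['t'],'F',s[3]['contact_force'].round(1),'op',s[3]['opening'])
np.save(n+'cam.npy',c,allow_pickle=True); cv2.imwrite(f'pics/{n}raw.png',im[:,:,::-1]); save(n,im,None,1.5)
E
python3 look.py w6
```

```text
[0.6183 0.247  0.1005] (np.float64(170.64732020615767), np.float64(-0.18005529626381106)) inbin [-0.0665 -0.0072  0.1005] t 6.025 F [-0.3 -0.6 -1.3] op 0.016058584016361177
```

View pics/w6.png

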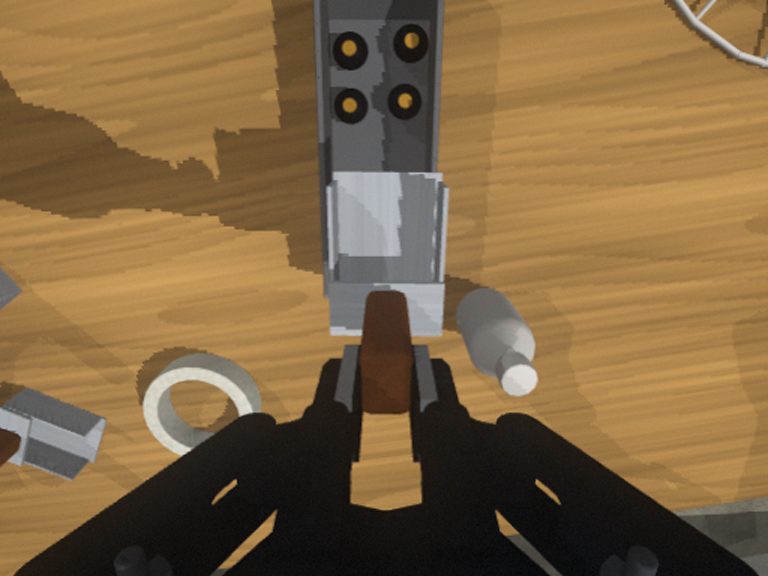

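```bash
cat > ov.py <<'E'
import sys
from h import *
n=sys.argv[1]; B=(float(sys.argv[2]),float(sys.argv[3]),np.radians(float(sys.argv[4])))
c=np.load(n+'cam.npy',allow_pickle=True).item(); im=cv2.imread(f'pics/{n}raw.png')[:,:,::-1].copy()
b=cv2.resize(im,None,fx=2.4,fy=2.4,interpolation=cv2.INTER_CUBIC)
def seg(a,q,col,k=30):
    P=proj(pose(*B,np.linspace(a,q,k)),c)*2.4; cv2.polylines(b,[P.astype(int)],False,col,1,cv2.LINE_AA)
for y in(-.036,.036): seg((-.119,y,.044),(.101,y,.044),(0,255,0))
for y in(-.032,.032): seg((-.115,y,.004),(.056,y,.004),(255,255,0))
seg((-.119,-.036,.044),(-.119,.036,.044),(0,255,0)); seg((.101,-.036,.044),(.101,.036,.044),(0,255,0)); seg((.056,-.032,.004),(.056,.032,.004),(255,255,0))
x0,y0,x1,y1=[int(v) for v in sys.argv[5:9]]
save(n+'ov',b[y0:y1,x0:x1])
E
python3 ov.py w6 .5515 .2505 170.8 420 0 820 580
```

```text
(no output)
```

View pics/w6ov.png

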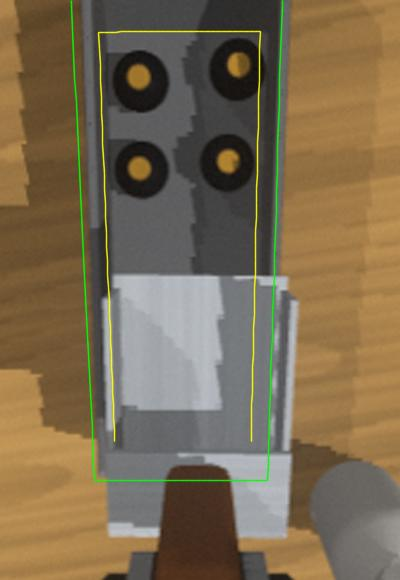

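```bash
python3 ov.py w6 .5515 .2523 171.6 420 0 820 580
```

```text
(no output)
```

View pics/w6ov.png

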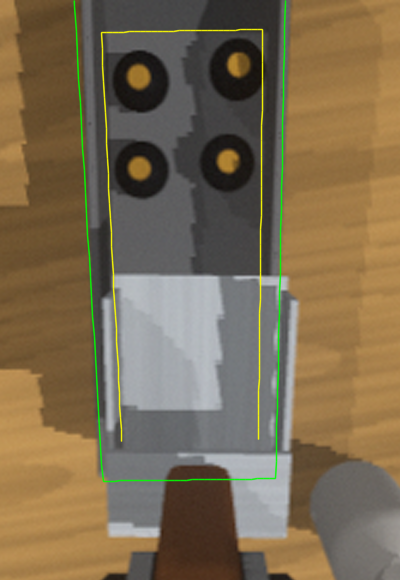

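```bash
sed -i 's/^BIN=.*/BIN=(.5515,.2520,np.radians(171.4))/' h.py
python3 - <<'E'
from h import *
c=np.load('w6cam.npy',allow_pickle=True).item(); s=scoopnow(); p,r,o=tcp()
# scoop points
S=r.as_matrix()@np.diag([1,1,1]); 
for q in [(.036,.026,.002),(.036,-.026,.002),(-.036,.026,.03),(-.036,-.026,.03)]:
    P=p+r.apply(L0+np.array([-q[0],-q[2],-q[1]])); print(q,(proj(P,c)*2.4-[420,0]).round(0))
print(inbin(s[0]).round(4),s[1:3])
a=scoop2tcp(np.append(pose(*BIN,(-.066,0,0))[0][:2],.05),BIN[2]); rows(*a,3)
E
```

```text
(0.036, 0.026, 0.002) [[107. 275.]]
(0.036, -0.026, 0.002) [[282. 275.]]
(-0.036, 0.026, 0.03) [[105. 536.]]
(-0.036, -0.026, 0.03) [[283. 536.]]
[-0.0665 -0.0036  0.1003] (np.float64(170.58456127071165), np.float64(-0.2171888762158072))
"delta_pos": [[-0.0002, 0.0167, -0.0011], [-0.0002, 0.0167, -0.0011], [-0.0002, 0.0167, -0.0011]]
"dr": [[0.01, -0.27, -0.07], [0.01, -0.27, -0.07], [0.01, -0.27, -0.07]]
```

```bash
sed -i 's/^L0=.*/L0=np.array([-.0265,.065,.0013])/' h.py
python3 - <<'E'
from h import *
print(inbin(scoopnow()[0]))
a=scoop2tcp(np.append(pose(*BIN,(-.066,0,0))[0][:2],.048),BIN[2]); rows(*a,3)
E
```

```text
[-0.06647989 -0.00490321  0.10031362]
"delta_pos": [[-0.0001, 0.0174, -0.0015], [-0.0002, 0.0174, -0.0015], [-0.0002, 0.0174, -0.0015]]
"dr": [[0.01, -0.27, -0.07], [0.01, -0.27, -0.07], [0.01, -0.27, -0.07]]
```

Request:
servo_tool(delta_pos=[[0,0.0174,-0.0016],[0,0.0174,-0.0016],[0,0.015,-0.0016],[0,0,0]], dr=[[0,-0.3,-0.1],[0,-0.3,-0.1],[0,-0.3,0],[0,0,0]], grip=[0,0,0,0])

```text
t: 6.58
tool_pos: [0.6408, 0.2324, 0.1092]
tool_rot: [-1.57, 0.122, -0.115]
contact_force: [0.5, -0.1, -1.1]
opening: 0.0162
```

```bash
python3 look.py w7;  python3 ov.py w7 .5515 .2520 171.4 400 0 840 580
```

```text
[0.6145 0.2376 0.0443] (np.float64(171.36099200831066), np.float64(-0.26653341736031455)) inbin [-0.0644  0.0049  0.0443] t 6.575 F [ 0.5 -0.1 -1.1] op 0.01622495905068335
```

View pics/w7ov.png

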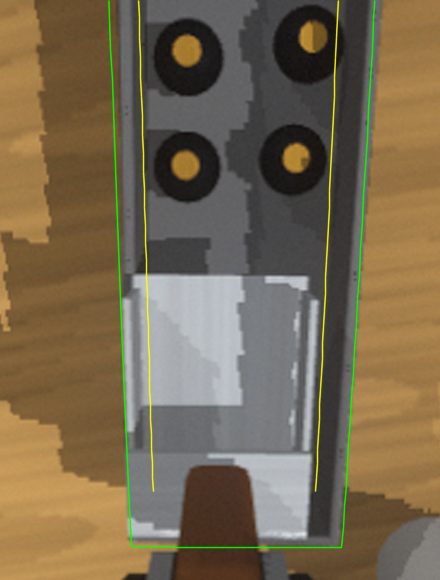

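Request:
servo_tool(delta_pos=[[0,-0.004,0.0048],[0,0,0],[0,0,0]], dr=[[0,0,-0.3],[0,0,0],[0,0,0]], grip=[0,0,0])

```text
t: 7.0
tool_pos: [0.6436, 0.2381, 0.117]
tool_rot: [-1.569, 0.114, -0.123]
contact_force: [0.4, 0.2, -1.1]
opening: 0.016
```

```bash
python3 look.py w8;  python3 ov.py w8 .5515 .2520 171.4 400 0 840 580; python3 -c "
from h import *
s=scoopnow();print(inbin(s[0]),s[1:3])"
```

```text
[0.618  0.2432 0.0518] (np.float64(171.3631437141114), np.float64(0.3451769614045172)) inbin [-0.067  -0.0013  0.0518] t 7.0 F [ 0.4  0.2 -1.1] op 0.01596672483132705
[-0.06715821 -0.0013505   0.05196567] (np.float64(171.36409728889717), np.float64(0.3609405776201625))
```

View pics/w8ov.png

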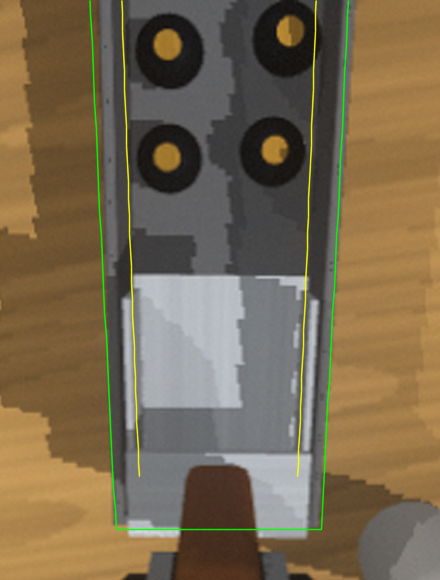

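Request:
servo_tool(delta_pos=[[-0.003,0.012,-0.001],[-0.003,0.012,0],[0,0.012,0],[0,0.005,0],[0,0,0]], dr=[[0,0,0.2],[0,0,0],[0,0,0],[0,0,0],[0,0,0]], grip=[0,0,0,0,0])

```text
t: 7.68
tool_pos: [0.6363, 0.2378, 0.0717]
tool_rot: [-1.569, 0.118, -0.118]
contact_force: [0.9, 1.2, -0.2]
opening: 0.0164
```

```bash
python3 look.py w9;  python3 ov.py w9 .5515 .2520 171.4 400 0 840 580; python3 -c "
from h import *
s=scoopnow();print(inbin(s[0]),s[1:3],s[3]['contact_force'])"
```

```text
[0.6103 0.2429 0.0067] (np.float64(171.3677950524339), np.float64(0.011946076255053333)) inbin [-0.0595  0.0002  0.0067] t 7.675 F [ 0.9  1.2 -0.2] op 0.016425767587512054
[-0.05962085  0.00016436  0.00695583] (np.float64(171.36419569143092), np.float64(0.030029530854233485)) [ 0.00408264  0.3018632  -0.78162074]
```

View pics/w9ov.png

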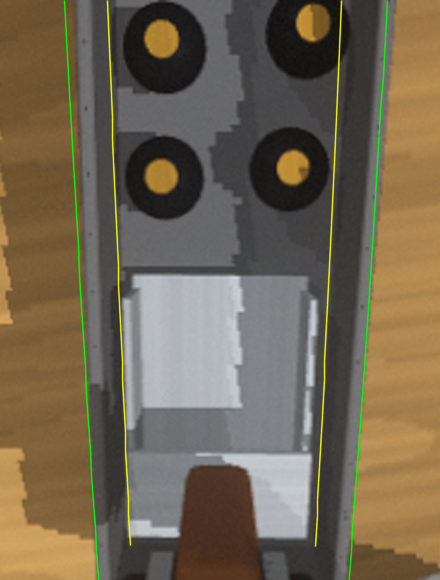

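Request:
servo_tool(delta_pos=[[0,0.001,0],[0,0.001,0],[0,0,0]], dr=[[0,0,-1.5],[0,0,0],[0,0,0]], grip=[0,0,0])

```text
t: 8.1
tool_pos: [0.6373, 0.2381, 0.0713]
tool_rot: [-1.571, 0.094, -0.142]
contact_force: [-0.6, -0.2, -1.1]
opening: 0.016
```

```bash
cat > st.py <<'E'
from h import *
s=scoopnow();l=s[0]+.036*(-R.from_rotvec(s[3]['tool_rot']).apply([1,0,0]));print('t',s[3]['t'],'org',inbin(s[0]).round(4),'lip',inbin(l).round(4),'yaw,pitch',np.round(s[1:3],2),'F',s[3]['contact_force'].round(1),s[3]['wrist_torque'].round(2))
E
python3 st.py
```

```text
t 8.1 org [-0.0624 -0.0003  0.0055] lip [-0.0264 -0.0003  0.0044] yaw,pitch [171.37   1.76] F [-0.6 -0.2 -1.1] [0.01 0.03 0.01]
```

Request:
servo_tool(delta_pos=[[0,0.0015,0],[0,0,0]], dr=[[0,0,0],[0,0,0]], grip=[0,0])

```text
t: 8.35
tool_pos: [0.6379, 0.2382, 0.0707]
tool_rot: [-1.57, 0.093, -0.143]
contact_force: [-0.1, -0.0, 0.0]
opening: 0.0159
```

```bash
python3 st.py
```

```text
t 8.35 org [-0.0631 -0.0006  0.0049] lip [-0.0272 -0.0006  0.0037] yaw,pitch [171.37   1.84] F [-0.1 -0.   0. ] [0.02 0.07 0.04]
```

Request:
servo_tool(delta_pos=[[-0.01,-0.0002,0],[-0.01,-0.0002,0],[-0.01,-0.0002,0],[-0.008,-0.0002,0]], dr=[[0,0,0],[0,0,0],[0,0,0],[0,0,0]], grip=[0,0,0,0])

```text
t: 8.85
tool_pos: [0.5986, 0.2443, 0.0708]
tool_rot: [-1.57, 0.092, -0.145]
contact_force: [0.8, -0.9, 0.7]
opening: 0.0162
```

```bash
python3 st.py; python3 look.py w10
```

```text
t 8.85 org [-0.0234 -0.0008  0.005 ] lip [ 0.0125 -0.0008  0.0038] yaw,pitch [171.36   1.93] F [ 0.8 -0.9  0.7] [-0.   -0.16  0.05]
[0.5748 0.2492 0.005 ] (np.float64(171.36330310303677), np.float64(1.9280207084862682)) inbin [-0.0234 -0.0008  0.005 ] t 8.85 F [ 0.8 -0.9  0.7] op 0.01622553696352587
```

View pics/w10.png

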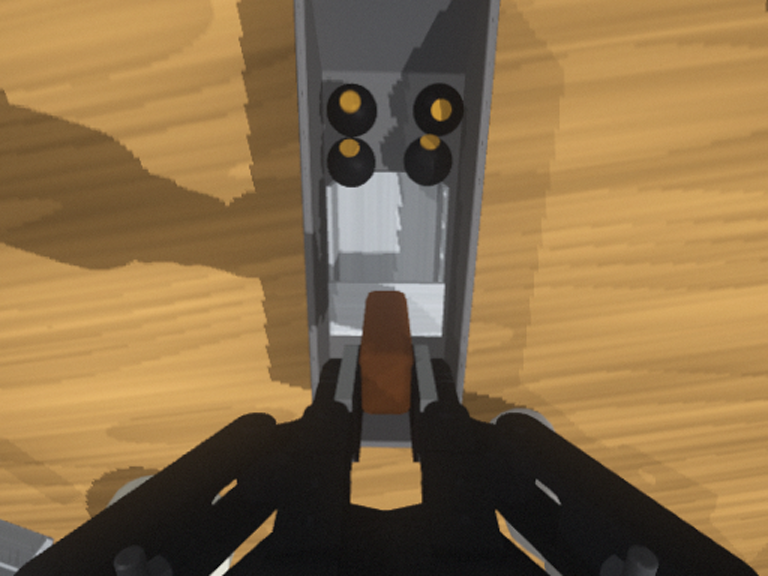

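Request:
servo_tool(delta_pos=[[-0.004,0,0.002],[-0.008,-0.0002,0],[-0.008,-0.0002,0]], dr=[[0,0,0],[0,0,0],[0,0,0]], grip=[0,0,0])

```text
t: 9.28
tool_pos: [0.5777, 0.2498, 0.0708]
tool_rot: [-1.569, 0.092, -0.145]
contact_force: [0.3, -1.0, -0.4]
opening: 0.0159
```

```bash
python3 st.py; python3 look.py w11
```

```text
t 9.275 org [-0.002  -0.0031  0.005 ] lip [ 0.034  -0.0031  0.0037] yaw,pitch [171.38   1.95] F [ 0.3 -1.  -0.4] [-0.07 -0.15  0.05]
[0.5539 0.2547 0.005 ] (np.float64(171.37843244757786), np.float64(1.947273262955852)) inbin [-0.002  -0.0031  0.005 ] t 9.275 F [ 0.3 -1.  -0.4] op 0.015941213974053747
```

View pics/w11.png

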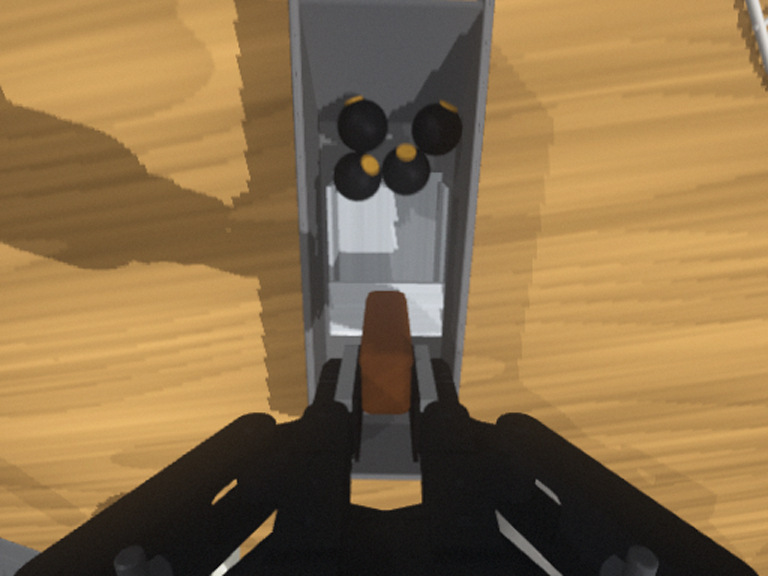

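Request:
servo_tool(delta_pos=[[-0.005,-0.0002,0.001],[-0.005,-0.0002,0],[0,0,0]], dr=[[0,0,0],[0,0,0],[0,0,0]], grip=[0,0,0])

```text
t: 9.7
tool_pos: [0.5667, 0.2528, 0.071]
tool_rot: [-1.569, 0.091, -0.145]
contact_force: [1.0, -0.3, -1.1]
opening: 0.0161
```

```bash
python3 st.py; python3 look.py w12
```

```text
t 9.7 org [ 0.0093 -0.0044  0.0051] lip [ 0.0453 -0.0044  0.0039] yaw,pitch [171.39   1.97] F [ 1.  -0.3 -1.1] [ 0.1  -0.35 -0.08]
[0.5429 0.2578 0.0051] (np.float64(171.3948453048297), np.float64(1.9666562611320744)) inbin [ 0.0093 -0.0044  0.0051] t 9.7 F [ 1.  -0.3 -1.1] op 0.016117801063493555
```

View pics/w12.png

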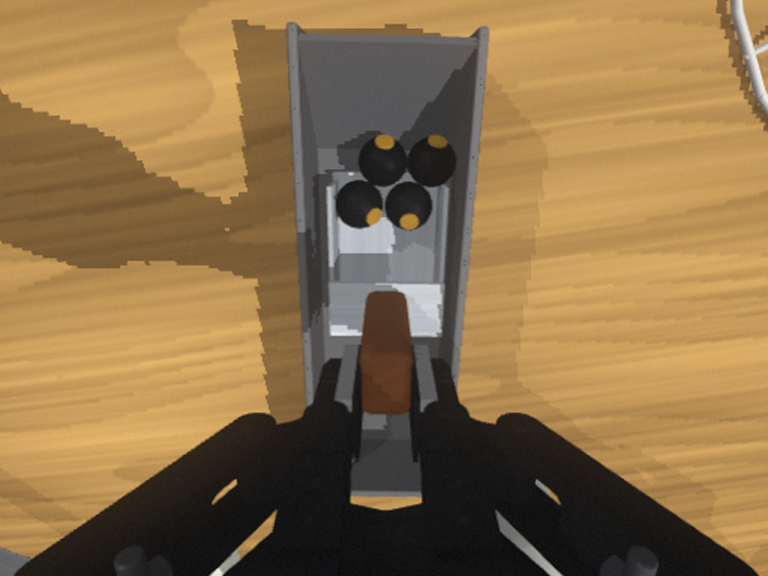

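Request:
servo_tool(delta_pos=[[-0.004,-0.0002,0.0015],[-0.004,-0.0002,0],[0,0,0]], dr=[[0,0,0],[0,0,0],[0,0,0]], grip=[0,0,0])

```text
t: 10.12
tool_pos: [0.5601, 0.2558, 0.0718]
tool_rot: [-1.568, 0.089, -0.148]
contact_force: [0.7, 1.5, -0.7]
opening: 0.0162
```

```bash
python3 st.py; python3 look.py w13
```

```text
t 10.125 org [ 0.0162 -0.0065  0.0058] lip [ 0.0521 -0.0065  0.0045] yaw,pitch [171.34   2.13] F [ 0.7  1.5 -0.7] [ 0.   -0.11 -0.01]
[0.5365 0.2608 0.0058] (np.float64(171.34293518348767), np.float64(2.1264443120496024)) inbin [ 0.0162 -0.0065  0.0058] t 10.125 F [ 0.7  1.5 -0.7] op 0.01618470780970503
```

View pics/w13.png

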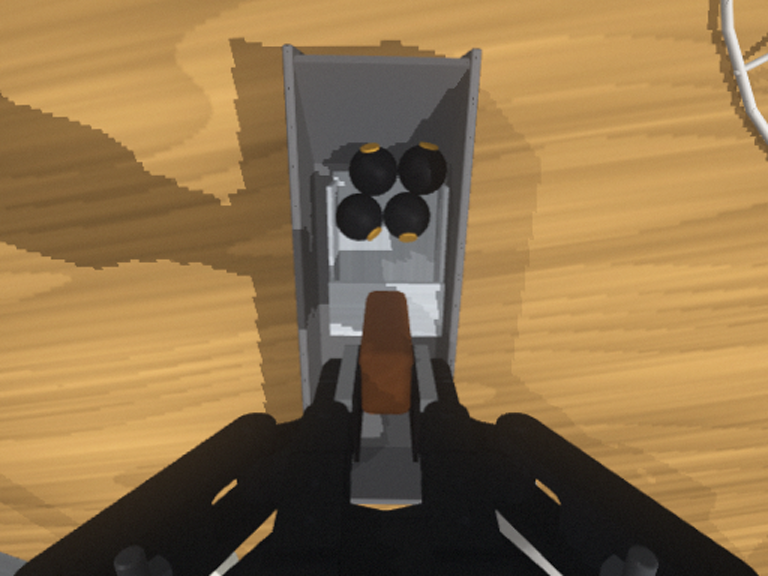

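Request:
servo_tool(delta_pos=[[-0.004,0.0005,0],[-0.003,0.0003,0],[0,0,0]], dr=[[0,0,0],[0,0,0],[0,0,0]], grip=[0,0,0])

```text
t: 10.55
tool_pos: [0.5553, 0.2565, 0.0723]
tool_rot: [-1.568, 0.084, -0.153]
contact_force: [2.8, 0.0, -0.9]
opening: 0.016
```

```bash
python3 st.py; python3 look.py w14
```

```text
t 10.55 org [ 0.0205 -0.0065  0.0062] lip [ 0.0565 -0.0066  0.0046] yaw,pitch [171.38   2.5 ] F [ 2.8  0.  -0.9] [ 0.01 -0.41 -0.04]
[0.5322 0.2615 0.0062] (np.float64(171.37984123282575), np.float64(2.504918160735412)) inbin [ 0.0205 -0.0065  0.0062] t 10.55 F [ 2.8  0.  -0.9] op 0.016044867190118373
```

View pics/w14.png

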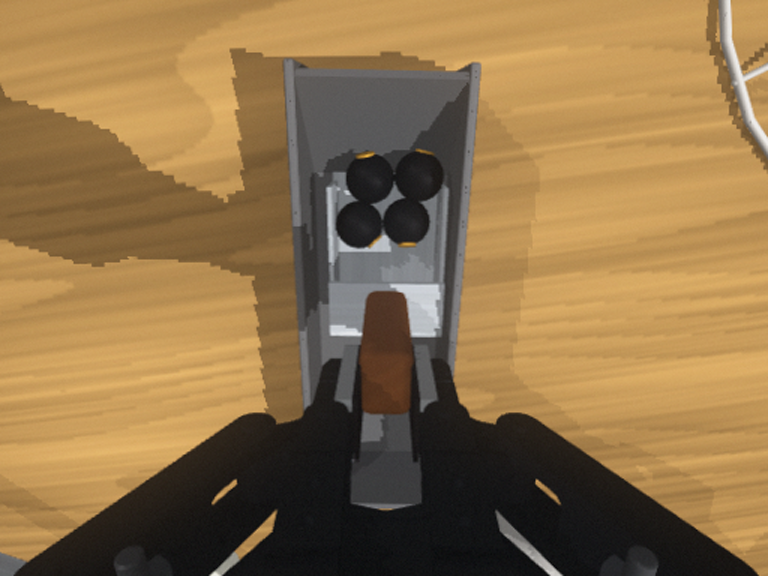

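Request:
servo_tool(delta_pos=[[0.005,-0.0006,0],[0.006,-0.0008,0],[0.007,-0.001,0],[0.007,-0.001,0]], dr=[[0,0,6.5],[0,0,6.5],[0,0,6.5],[0,0,6.5]], grip=[0,0,0,0])

```text
t: 11.1
tool_pos: [0.5732, 0.2536, 0.0699]
tool_rot: [-1.508, 0.453, 0.228]
contact_force: [-0.2, 0.0, -1.3]
opening: 0.0159
```

```bash
python3 st.py; python3 look.py w15
```

```text
t 11.1 org [ 0.0303 -0.006   0.0223] lip [ 0.0629 -0.0059  0.0375] yaw,pitch [171.63 -25.07] F [-0.2  0.  -1.3] [-0.04 -0.4   0.02]
[0.5224 0.2625 0.0223] (np.float64(171.62692248139763), np.float64(-25.06922795010456)) inbin [ 0.0303 -0.006   0.0223] t 11.1 F [-0.2  0.  -1.3] op 0.01586961259005543
```

View pics/w15.png

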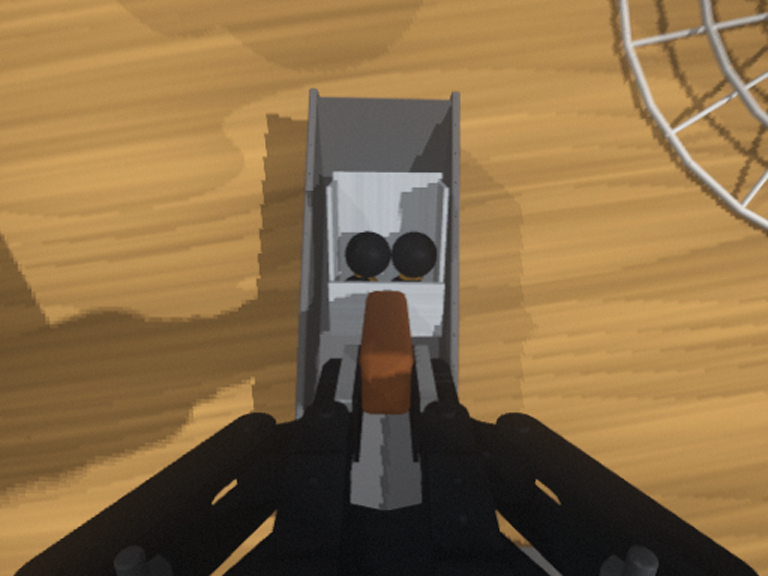

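Run:
```python
from h import *
s=scoopnow(); y=np.radians(171.6); pt=np.radians(-25)
a=scoop2tcp(s[0]+[0.0,0,.07],y,pt); rows(*a,2)
b=scoop2tcp([.50,.10,.26],np.radians(178),pt); rows(*b,5,*a)
d=scoop2tcp([.49,-.12,.27],np.radians(186),pt); rows(*d,5,*b)
```

```text
"delta_pos": [[-0.0151, -0.0317, 0.0], [-0.015, -0.0317, 0.0]]
"dr": [[-0.02, -0.06, -0.12], [-0.02, -0.06, -0.12]]
"delta_pos": [[-0.0144, -0.0308, -0.0315], [-0.015, -0.0305, -0.0314], [-0.0157, -0.0302, -0.0314], [-0.0163, -0.0299, -0.0314], [-0.0169, -0.0296, -0.0313]]
"dr": [[-0.54, -1.16, 0.0], [-0.54, -1.16, 0.0], [-0.54, -1.16, 0.0], [-0.54, -1.16, 0.0], [-0.54, -1.16, 0.0]]
"delta_pos": [[-0.0013, -0.0016, -0.0426], [-0.0024, -0.0011, -0.0426], [-0.0035, -0.0006, -0.0425], [-0.0046, -0.0001, -0.0424], [-0.0056, 0.0004, -0.0423]]
"dr": [[-0.68, -1.45, -0.0], [-0.68, -1.45, -0.0], [-0.68, -1.45, -0.0], [-0.68, -1.45, -0.0], [-0.68, -1.45, -0.0]]
```

Request:
servo_tool(delta_pos=[[-0.009,-0.02,0],[-0.014,-0.03,0],[-0.015,-0.032,0],[-0.0144,-0.031,-0.022],[-0.015,-0.0305,-0.0314]], dr=[[0,0,0],[0,0,0],[0,0,0],[-0.5,-1.2,0],[-0.5,-1.2,0]], grip=[0,0,0,0,0])

```text
t: 11.78
tool_pos: [0.5597, 0.1992, 0.2186]
tool_rot: [-1.521, 0.44, 0.287]
contact_force: [0.4, 0.2, -1.8]
opening: 0.0161
```

```bash
python3 st.py;  python3 - <<'E'
from h import *
pt=np.radians(-25); print(scoopnow()[0])
b=scoop2tcp([.48,-.12,.27],np.radians(186),pt); rows(*b,8)
E
```

```text
t 11.775 org [0.0368 0.0527 0.1724] lip [0.0689 0.0542 0.1886] yaw,pitch [174.22 -26.65] F [ 0.4  0.2 -1.8] [-0.09 -0.36 -0.01]
[0.50724002 0.20543856 0.17241146]
"delta_pos": [[-0.0052, -0.011, -0.0396], [-0.006, -0.0106, -0.0396], [-0.0069, -0.0102, -0.0396], [-0.0078, -0.0099, -0.0395], [-0.0087, -0.0095, -0.0394], [-0.0095, -0.0091, -0.0393], [-0.0104, -0.0087, -0.0392], [-0.0113, -0.0084, -0.039]]
"dr": [[-0.6, -1.32, -0.21], [-0.6, -1.32, -0.21], [-0.6, -1.32, -0.21], [-0.6, -1.32, -0.21], [-0.6, -1.32, -0.21], [-0.6, -1.32, -0.21], [-0.6, -1.32, -0.21], [-0.6, -1.32, -0.21]]
```

Request:
servo_tool(delta_pos=[[-0.005,-0.011,-0.0396],[-0.006,-0.0106,-0.0396],[-0.007,-0.0102,-0.0396],[-0.008,-0.01,-0.0395],[-0.0087,-0.0095,-0.0394]], dr=[[-0.6,-1.3,-0.2],[-0.6,-1.3,-0.2],[-0.6,-1.3,-0.2],[-0.6,-1.3,-0.2],[-0.6,-1.3,-0.2]], grip=[0,0,0,0,0])

```text
t: 12.4
tool_pos: [0.5361, -0.0007, 0.2803]
tool_rot: [-1.549, 0.329, 0.384]
contact_force: [0.6, -0.1, -0.8]
opening: 0.0163
```

Request:
servo_tool(delta_pos=[[-0.0095,-0.009,-0.039],[-0.0104,-0.0087,-0.039],[-0.0113,-0.0084,-0.03],[0,0,0]], dr=[[-0.6,-1.3,0],[-0.6,-1.3,0],[-0.6,-1.3,0],[0,0,0]], grip=[0,0,0,0])

```text
t: 12.9
tool_pos: [0.5213, -0.1123, 0.3153]
tool_rot: [-1.559, 0.275, 0.449]
contact_force: [0.2, 0.9, -0.9]
opening: 0.0163
```

```bash
python3 st.py; python3 look.py w16; python3 -c "
from h import *
im=ctrl.get_image('top'); save('t16',im,(240,80,440,260),3.3); im=ctrl.get_image('side'); save('s16',im)
print(scoopnow()[:3])"
```

```text
t 12.9 org [0.0267 0.3768 0.2689] lip [0.0578 0.3852 0.2849] yaw,pitch [-173.45  -26.39] F [ 0.2  0.9 -0.9] [ 0.12 -0.43 -0.03]
[ 0.4688 -0.1166  0.2689] (np.float64(-173.45259821991402), np.float64(-26.386471385613742)) inbin [0.0267 0.3768 0.2689] t 12.9 F [ 0.2  0.9 -0.9] op 0.016306490378196686
(array([ 0.46886294, -0.11478814,  0.26765331]), np.float64(-173.2506935005708), np.float64(-26.494380994335327))
```

View pics/w16.png

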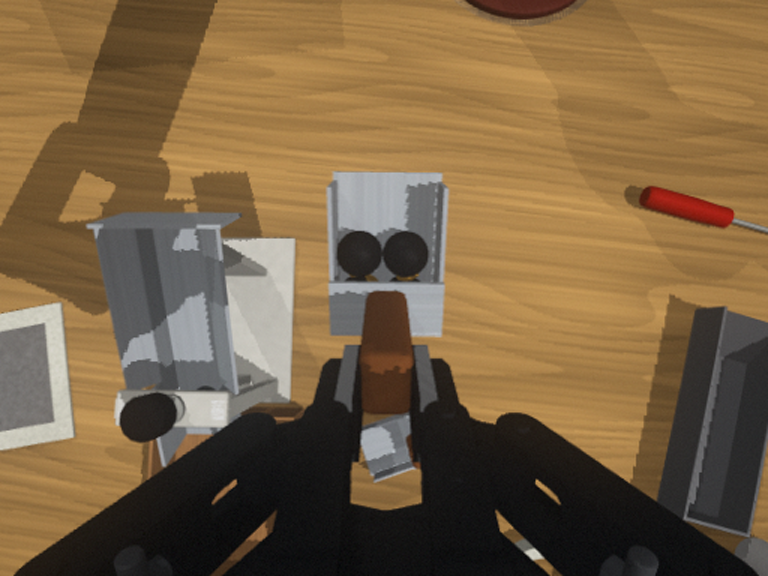

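View pics/t16.png

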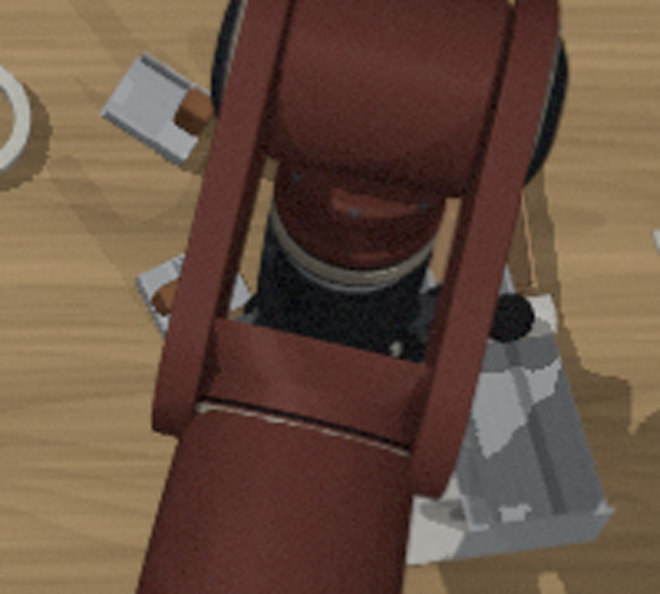

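View pics/s16.png

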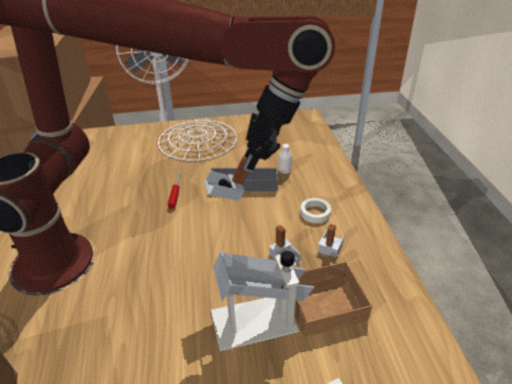

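```bash
cat > fitd.py <<'E'
from h import *
from scipy.optimize import least_squares
cw=np.load('w16cam.npy',allow_pickle=True).item(); ct,cs=cam('top'),cam('side')
d=lambda a,b:(320+a/3.5,90+b/3.5); e=lambda a,b:(190+a/2.7,130+b/2.7); w=lambda a,b:(a/1.5,b/1.5)
print('knob',tri([(393.3,175.2),(286.7,258.6),w(150,417)],[ct,cs,cw]))
def f(p,full=False):
    x,y,yaw,hw,px,pz=p
    T=[((px,hw,pz),d(217,522)),((px,-hw,pz),d(370,508)),((.067,.042,.16),d(172,293)),((.041,.042,.16),d(176,333)),((.067,-.042,.16),d(310,279)),((.041,-.042,.16),d(308,320)),((.054,0,.202),d(258,297))]
    S=[((.054,0,.190),(286.7,258.6)),((px,hw,pz),e(85,330)),((px,-hw,pz),e(110,410))]
    W=[((px,hw,pz),w(241,215)),((px,-hw,pz),w(88,226)),((.041,-.042,.16),w(119,392)),((.041,.042,.16),w(238,391)),((.054,0,.202),w(150,414))]
    return np.concatenate([proj(pose(x,y,yaw,a),c)[0]-u for c,L in((ct,T),(cs,S),(cw,W)) for a,u in L])
s=least_squares(f,[.53,-.268,.1,.042,-.0715,.201]); print(s.x.round(4),np.degrees(s.x[2]),s.fun.round(1).reshape(-1,2).tolist()); print(pose(*s.x[:3],[(.054,0,.19),(-.045,0,.141)]).round(4))
E
python3 fitd.py
```

```text
knob (array([ 0.58477048, -0.2632543 ,  0.1888701 ]), [array([ 0.1, -0.2]), array([ 0.3, -0.1]), array([ 0.3, -1. ])])
[ 0.5294 -0.265   0.1136  0.0502 -0.0742  0.2   ] 6.510694788009169 [[-4.0, 2.0], [0.3, -0.8], [-2.2, -0.2], [-1.5, 0.5], [-3.1, -1.3], [-0.7, -1.0], [-0.4, 0.5], [-1.0, -1.9], [-2.6, -3.4], [-1.1, 4.1], [-4.6, 4.5], [0.6, -2.3], [2.3, -2.5], [-2.2, -1.2], [-2.2, 2.2]]
[[ 0.5831 -0.2589  0.19  ]
 [ 0.4847 -0.2701  0.141 ]]
```

```bash
cat >> h.py <<'E'
KN=np.array([.5847,-.2632]); YD=np.radians(6.4)
def dpt(xd,yd=0): c,s=np.cos(YD),np.sin(YD); return KN+(xd-.054)*np.array([c,s])+yd*np.array([-s,c])
def lip2tcp(xd,z,pitch,yd=0,yaw=None):
    yaw=YD+np.pi if yaw is None else yaw; p=np.radians(pitch)
    lip=np.append(dpt(xd,yd),z); org=lip-Rscoop(yaw,p).apply([.036,0,0]); return scoop2tcp(org,yaw,p)
def lipnow():
    org,yaw,pt,o=scoopnow(); l=org+.036*(-R.from_rotvec(o['tool_rot']).apply([1,0,0])); v=l[:2]-KN; c,s=np.cos(YD),np.sin(YD)
    return np.round([.054+v@[c,s],v@[-s,c],l[2]],4),round(yaw%360-180-np.degrees(YD),2),round(pt,2),o['t'],o['contact_force'].round(1)
E
python3 - <<'E'
from h import *
print(lipnow()); a=lip2tcp(-.045,.265,-25); rows(*a,5)
E
```

```text
(array([-0.0768,  0.1602,  0.2837]), np.float64(0.35), np.float64(-26.49), 13.05, array([ 0. ,  0.7, -1.1]))
"delta_pos": [[0.0068, 0.0, -0.0321], [0.0069, 0.0001, -0.0321], [0.0069, 0.0002, -0.0321], [0.0069, 0.0002, -0.0321], [0.007, 0.0003, -0.0321]]
"dr": [[-0.06, 0.06, -0.3], [-0.06, 0.06, -0.3], [-0.06, 0.06, -0.3], [-0.06, 0.06, -0.3], [-0.06, 0.06, -0.3]]
```

Request:
servo_tool(delta_pos=[[0.0068,0,-0.032],[0.007,0,-0.032],[0.007,0,-0.032],[0.007,0,-0.032],[0.006,0,-0.026]], dr=[[0,0,-0.3],[0,0,-0.3],[0,0,-0.3],[0,0,-0.3],[0,0,0]], grip=[0,0,0,0,0])

```text
t: 13.68
tool_pos: [0.5712, -0.2544, 0.2927]
tool_rot: [-1.555, 0.251, 0.451]
contact_force: [-0.2, 0.1, -1.6]
opening: 0.0163
```

Request:
servo_tool(delta_pos=[[0,0,0]], dr=[[0,0,0]], grip=[0])

```text
t: 13.8
tool_pos: [0.5712, -0.2542, 0.2908]
tool_rot: [-1.552, 0.253, 0.452]
contact_force: [-0.9, 0.6, -1.0]
opening: 0.0162
```

```bash
python3 look.py w17; python3 -c "
from h import *
print(lipnow()); rows(*lip2tcp(-.042,.20,-8),3)"
```

```text
[ 0.5193 -0.2587  0.2437] (np.float64(-172.37099075994726), np.float64(-25.69265179696828)) inbin [-0.0445  0.5098  0.2437] t 13.8 F [-0.9  0.6 -1. ] op 0.016183460094250434
(array([-0.0429,  0.0119,  0.2595]), np.float64(1.29), np.float64(-25.69), 13.85, array([ 0.7,  0.4, -1.6]))
"delta_pos": [[0.0012, 0.0124, -0.0043], [-0.0, 0.0125, -0.0043], [-0.0013, 0.0124, -0.0043]]
"dr": [[-0.22, 0.36, -5.9], [-0.22, 0.36, -5.9], [-0.22, 0.36, -5.9]]
```

View pics/w17.png

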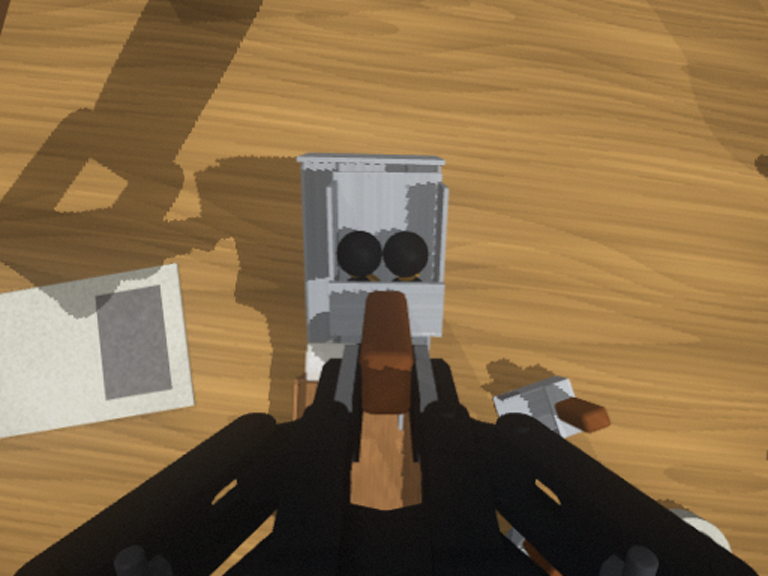

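Request:
servo_tool(delta_pos=[[0.0012,0.008,-0.007],[0,0.011,-0.004],[-0.001,0.0124,-0.002],[0,0,0]], dr=[[-0.2,0.4,-5.5],[-0.2,0.4,-5.5],[-0.2,0.4,-5.5],[0,0,0]], grip=[0,0,0,0])

```text
t: 14.35
tool_pos: [0.5626, -0.2598, 0.2588]
tool_rot: [-1.57, 0.031, 0.213]
contact_force: [0.2, -0.2, -0.7]
opening: 0.0161
```

```bash
python3 look.py w18; python3 -c "
from h import *
print(lipnow()); a=rows(*lip2tcp(-.042,.190,4),2); rows(*lip2tcp(-.036,.175,25),3,*a)"
```

```text
[ 0.5265 -0.2624  0.1987] (np.float64(-173.30969479149684), np.float64(-8.888398005344277)) inbin [-0.0522  0.5124  0.1987] t 14.35 F [ 0.2 -0.2 -0.7] op 0.016085303527281214
(array([-0.0384,  0.0069,  0.2048]), np.float64(0.32), np.float64(-8.86), 14.4, array([-0.9,  0.2, -1.6]))
"delta_pos": [[-0.0087, 0.0014, -0.0035], [-0.0088, 0.0005, -0.0035]]
"dr": [[-0.1, 0.15, -6.43], [-0.1, 0.15, -6.43]]
"delta_pos": [[-0.0075, -0.0009, -0.0], [-0.0073, -0.0018, -0.0], [-0.0071, -0.0027, -0.0]]
"dr": [[0.0, -0.0, -7.0], [0.0, -0.0, -7.0], [0.0, -0.0, -7.0]]
```

View pics/w18.png

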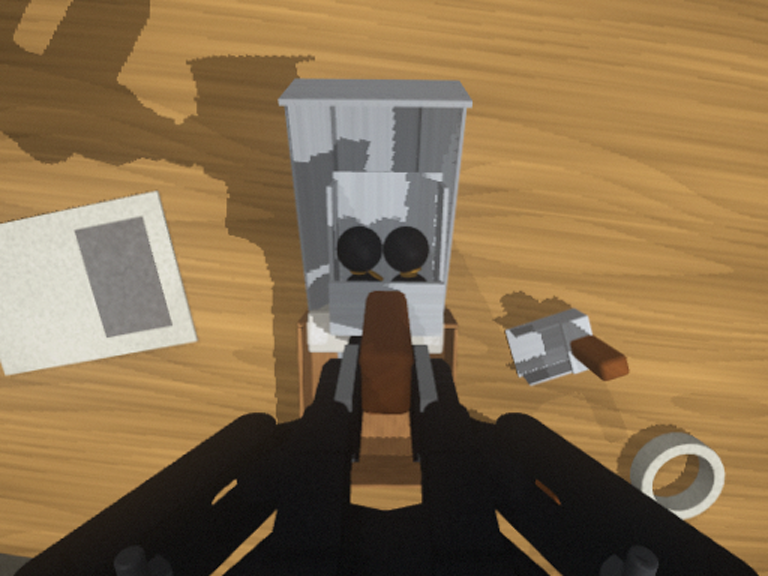

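Request:
servo_tool(delta_pos=[[-0.0087,0.0014,-0.003],[-0.0088,0.0005,-0.003],[0,0,0]], dr=[[-0.1,0.1,-6],[-0.1,0.1,-6],[0,0,0]], grip=[0,0,0])

```text
t: 14.78
tool_pos: [0.5487, -0.265, 0.2603]
tool_rot: [-1.564, -0.138, 0.048]
contact_force: [-0.1, 0.3, -1.0]
opening: 0.0163
```

```bash
python3 look.py w19; python3 -c "
from h import *
print(lipnow()); a=rows(*lip2tcp(-.036,.175,25),3); rows(*lip2tcp(-.032,.170,48),3,*a)"
```

```text
[ 0.526  -0.2663  0.1939] (np.float64(-173.18709680292366), np.float64(3.294678332961471)) inbin [-0.0523  0.5163  0.1939] t 14.775 F [-0.1  0.3 -1. ] op 0.016281459936005344
(array([-0.0397,  0.0032,  0.192 ]), np.float64(0.46), np.float64(3.31), 14.825, array([ 0.5, -0.4, -1.1]))
"delta_pos": [[-0.0086, -0.0004, -0.0011], [-0.0085, -0.0015, -0.0011], [-0.0082, -0.0026, -0.0012]]
"dr": [[-0.05, 0.15, -7.23], [-0.05, 0.15, -7.23], [-0.05, 0.15, -7.23]]
"delta_pos": [[-0.0096, -0.0043, 0.0], [-0.009, -0.0056, 0.0], [-0.0081, -0.0067, 0.0]]
"dr": [[-0.0, 0.0, -7.67], [-0.0, 0.0, -7.67], [-0.0, 0.0, -7.67]]
```

View pics/w19.png

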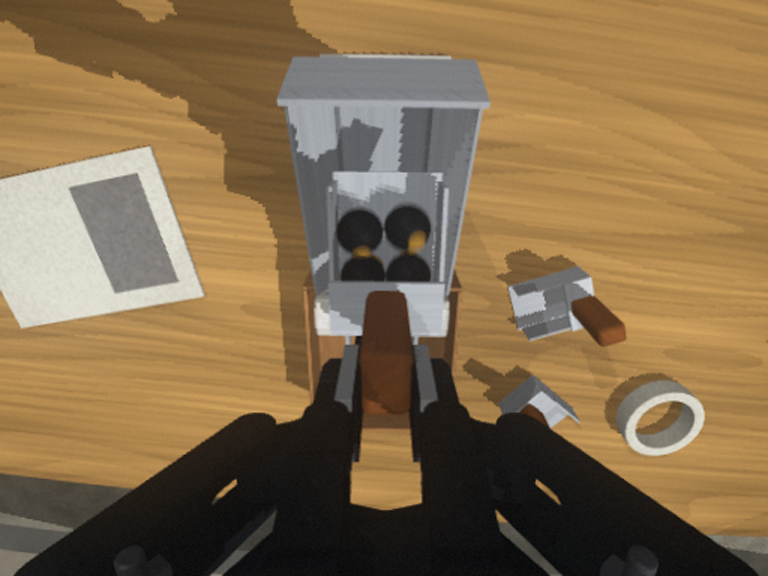

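Request:
servo_tool(delta_pos=[[-0.0086,-0.0004,-0.001],[-0.0085,-0.0015,-0.001],[-0.0082,-0.0026,0],[-0.0096,-0.0043,0],[-0.009,-0.0056,0]], dr=[[0,0,-7.2],[0,0,-7.2],[0,0,-7.2],[0,0,-7.6],[0,0,-7.6]], grip=[0,0,0,0,0])

```text
t: 15.45
tool_pos: [0.5103, -0.2701, 0.2651]
tool_rot: [-1.449, -0.655, -0.454]
contact_force: [-0.2, 0.6, -1.5]
opening: 0.0159
```

```bash
python3 look.py w20; python3 -c "
from h import *
print(lipnow(),tcp()[2]['q'].round(2)); a=rows(*lip2tcp(-.032,.172,52),2)"
```

```text
[ 0.5325 -0.2659  0.1986] (np.float64(-172.1979195213427), np.float64(40.94647354724178)) inbin [-0.0586  0.5149  0.1986] t 15.45 F [-0.2  0.6 -1.5] op 0.015850752001616234
(array([-0.0282,  0.0036,  0.1708]), np.float64(1.09), np.float64(40.85), 15.5, array([ 0.4,  0. , -3.7])) [-0.91 -0.4   2.07  0.67  1.16 -2.79]
"delta_pos": [[-0.008, -0.0072, -0.0015], [-0.0072, -0.0079, -0.0016]]
"dr": [[-0.48, 0.37, -5.58], [-0.48, 0.37, -5.58]]
```

View pics/w20.png

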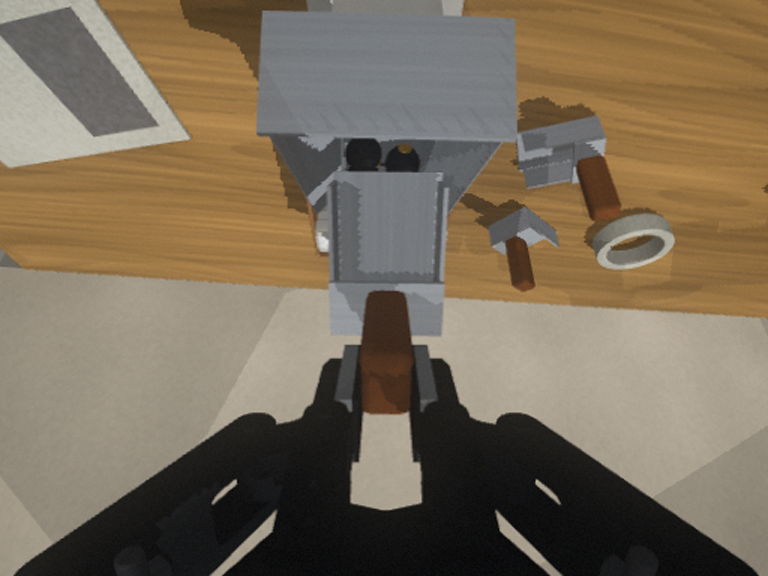

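```bash
python3 -c "
from h import *
a=rows(*lip2tcp(-.032,.24,30),3); rows(*lip2tcp(-.03,.29,0,.02),4,*a)
im=ctrl.get_image('side'); save('s20',im,(190,130,390,350),2.7)"
```

```text
"delta_pos": [[0.0178, -0.014, -0.0012], [0.0169, -0.0151, -0.0012], [0.0159, -0.0161, -0.0012]]
"dr": [[-0.27, 0.3, 3.62], [-0.27, 0.3, 3.62], [-0.27, 0.3, 3.62]]
"delta_pos": [[0.0127, -0.0006, 0.005], [0.0125, -0.0022, 0.005], [0.0121, -0.0039, 0.005], [0.0115, -0.0054, 0.005]]
"dr": [[0.0, -0.0, 7.5], [0.0, -0.0, 7.5], [0.0, -0.0, 7.5], [0.0, -0.0, 7.5]]
```

View pics/s20.png

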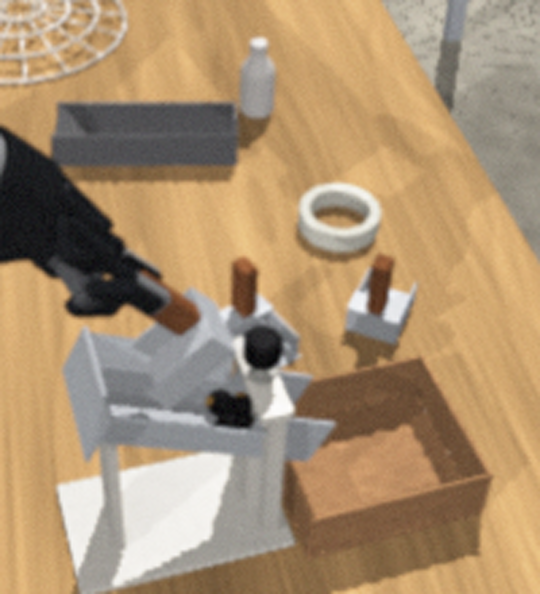

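Balls sit behind the pin (side view about (275,281)). Retreating the scoop upward.

Request:
servo_tool(delta_pos=[[0.0178,-0.014,-0.001],[0.017,-0.015,-0.001],[0.016,-0.016,-0.001],[0.0127,-0.001,0.005],[0.0125,-0.0025,0.005]], dr=[[0,0.3,3.6],[0,0.3,3.6],[0,0.3,3.6],[0,0,7.5],[0,0,7.5]], grip=[0,0,0,0,0])

```text
t: 16.18
tool_pos: [0.5466, -0.2593, 0.3474]
tool_rot: [-1.538, -0.269, -0.09]
contact_force: [0.2, 0.5, -1.0]
opening: 0.0163
```

```bash
python3 look.py w21; python3 -c "
from h import *
print(lipnow(),scoopnow()[:3],tcp()[2]['q'].round(2)); 
s=scoopnow()
y=np.radians(180)
a=rows(*scoop2tcp([.50,-.17,.27],y,0),3);  b=rows(*scoop2tcp([.48,-.03,.12],y,0),5,*a)"
```

```text
[ 0.5355 -0.2586  0.278 ] (np.float64(-173.4929690227102), np.float64(13.18802889827949)) inbin [-0.0605  0.5072  0.278 ] t 16.175 F [ 0.2  0.5 -1. ] op 0.016278468414447717
(array([-0.0258,  0.0104,  0.2718]), np.float64(0.29), np.float64(13.3), 16.225, array([-0.8,  2.8,  0.6])) (array([ 0.53901955, -0.25765389,  0.28009488]), np.float64(-173.30980120483645), np.float64(13.301075491462386)) [-0.64 -0.16  1.62  0.17  1.51 -2.32]
"delta_pos": [[-0.0054, 0.0039, 0.0297], [-0.0062, 0.0042, 0.0295], [-0.0071, 0.0045, 0.0293]]
"dr": [[-0.44, 2.24, 4.42], [-0.44, 2.24, 4.42], [-0.44, 2.24, 4.42]]
"delta_pos": [[-0.004, 0.03, 0.028], [-0.004, 0.03, 0.028], [-0.004, 0.03, 0.028], [-0.004, 0.03, 0.028], [-0.004, 0.03, 0.028]]
"dr": [[0.0, 0.0, 0.0], [0.0, 0.0, 0.0], [0.0, 0.0, 0.0], [0.0, 0.0, 0.0], [0.0, 0.0, 0.0]]
```

View pics/w21.png

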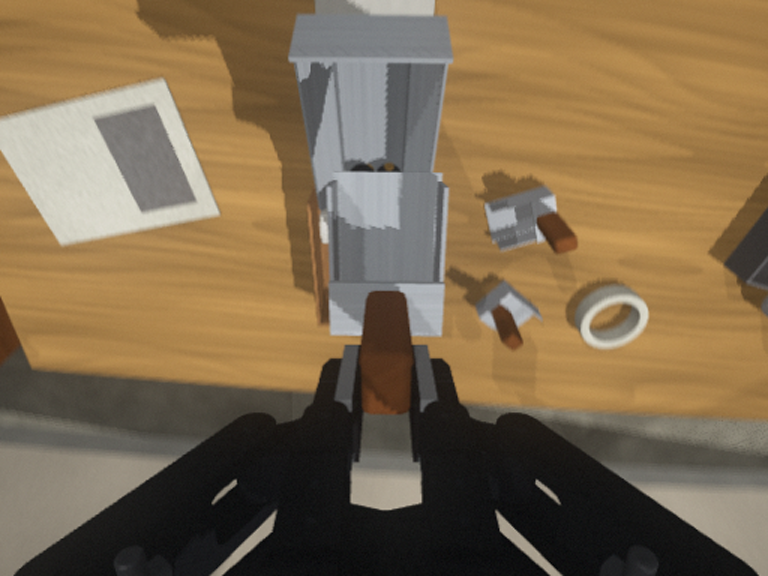

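Request:
servo_tool(delta_pos=[[-0.005,0.002,0.03],[-0.006,0.002,0.035],[-0.007,0.002,0.04],[-0.006,0.004,0.05],[-0.006,0.01,0.045]], dr=[[-0.4,2.2,4.4],[-0.4,2.2,4.4],[-0.4,2.2,4.4],[0,0,0],[0,0,0]], grip=[0,0,0,0,0])

```text
t: 16.85
tool_pos: [0.5226, -0.054, 0.334]
tool_rot: [-1.581, 0.006, 0.003]
contact_force: [0.8, 0.4, -1.0]
opening: 0.0164
```

```bash
python3 -c "
from h import *
print(scoopnow()[:3]); 
y=np.radians(178)
a=rows(*scoop2tcp([.48,.02,.05],y,0),5)"
```

```text
(array([ 0.49572528, -0.05328066,  0.26919476]), np.float64(179.87312150141958), np.float64(-0.3350798891366638))
"delta_pos": [[-0.003, 0.0437, 0.0148], [-0.0032, 0.0437, 0.0147], [-0.0033, 0.0437, 0.0146], [-0.0034, 0.0438, 0.0145], [-0.0036, 0.0438, 0.0143]]
"dr": [[0.12, 0.37, -0.07], [0.12, 0.37, -0.07], [0.12, 0.37, -0.07], [0.12, 0.37, -0.07], [0.12, 0.37, -0.07]]
```

Request:
servo_tool(delta_pos=[[-0.003,0.0437,0.0148],[-0.0032,0.0437,0.0147],[-0.0033,0.0437,0.0146],[-0.0034,0.043,0.0145],[-0.003,0.038,0.01]], dr=[[0.1,0.4,0],[0.1,0.4,0],[0.1,0.4,-0.1],[0.1,0.4,-0.1],[0.1,0.4,-0.1]], grip=[0,0,0,0,0])

```text
t: 17.48
tool_pos: [0.5179, 0.0213, 0.1265]
tool_rot: [-1.584, 0.011, -0.033]
contact_force: [1.3, -0.4, -0.6]
opening: 0.0165
```

Request:
servo_tool(delta_pos=[[0,0,0],[0,0,0]], dr=[[0,0,0],[0,0,0]], grip=[0,0])

```text
t: 17.73
tool_pos: [0.5186, 0.023, 0.1262]
tool_rot: [-1.586, 0.012, -0.027]
contact_force: [0.9, -0.7, -0.5]
opening: 0.0163
```

```bash
python3 -c "
from h import *
s=scoopnow();print(s[:3],s[3]['t']); print(tcp()[1].as_matrix().round(3))
o=s[0]; y=np.radians(178)
a=rows(*scoop2tcp([o[0],o[1],.003],y,0),4)"
```

```text
(array([0.49279757, 0.02397007, 0.06089595]), np.float64(178.57679077242432), np.float64(0.5634995987869422)) 17.725
[[ 1.     0.009  0.025]
 [-0.025 -0.015  1.   ]
 [ 0.01  -1.    -0.015]]
"delta_pos": [[0.0, 0.0145, -0.0001], [0.0, 0.0145, -0.0001], [0.0001, 0.0145, -0.0002], [0.0001, 0.0145, -0.0003]]
"dr": [[0.22, 0.14, 0.14], [0.22, 0.14, 0.14], [0.22, 0.14, 0.14], [0.22, 0.14, 0.14]]
```

Request:
servo_tool(delta_pos=[[0,0.0145,0],[0,0.0145,0],[0,0.0145,0],[0,0.0135,0],[0,0,0]], dr=[[0.3,0,0.2],[0.2,0,0.2],[0.2,0,0.2],[0.2,0,0],[0,0,0]], grip=[0,0,0,0,0])

```text
t: 18.35
tool_pos: [0.5223, 0.0211, 0.0695]
tool_rot: [-1.571, 0.017, -0.025]
contact_force: [-0.2, 0.3, -0.1]
opening: 0.0162
```

```bash
python3 -c "
from h import *
s=scoopnow();print(s[:3],s[3]['t'],s[3]['contact_force']); print(tcp()[1].as_matrix().round(3))"
```

```text
(array([0.49612776, 0.02308357, 0.0043534 ]), np.float64(178.4773772343668), np.float64(0.26942286355254413)) 18.35 [-0.15929652  0.31854678 -0.14991296]
[[ 1.     0.005  0.027]
 [-0.027 -0.     1.   ]
 [ 0.005 -1.    -0.   ]]
```

Request:
servo_tool(delta_pos=[[0,0.003,0],[0,0.001,0],[0,0,0]], dr=[[0,0,0.3],[0,0,0],[0,0,0]], grip=[0,0,0])

```text
t: 18.73
tool_pos: [0.5229, 0.021, 0.0659]
tool_rot: [-1.571, 0.021, -0.021]
contact_force: [-0.1, -0.1, -0.7]
opening: 0.0164
```

```bash
python3 -c "
from h import *
s=scoopnow();print(s[:3],s[3]['t'],s[3]['contact_force']); print(tcp()[1].as_matrix().round(3))"
```

```text
(array([0.49646947, 0.02298318, 0.00093488]), np.float64(178.47273541634775), np.float64(0.02843998388646468)) 18.725 [-0.05236419 -0.09467499 -0.65362539]
[[ 1.     0.     0.027]
 [-0.027 -0.     1.   ]
 [ 0.    -1.    -0.   ]]
```

Request:
servo_tool(delta_pos=[[0,0.0012,0],[0,0,0],[0,0,0],[0,0,0]], dr=[[0,0,0],[0,0,0],[0,0,0],[0,0,0]], grip=[0,0.3,0.6,1])

```text
t: 19.23
tool_pos: [0.5239, 0.021, 0.0661]
tool_rot: [-1.571, 0.018, -0.023]
contact_force: [0.6, -0.4, -0.0]
opening: 0.0609
```

Request:
servo_tool(delta_pos=[[0,0,0],[0,0,0],[0,-0.03,0],[0,-0.045,0],[0,-0.045,0]], dr=[[0,0,0],[0,0,0],[0,0,0],[0,0,0],[0,0,0]], grip=[1,1,1,1,1])

```text
t: 19.85
tool_pos: [0.5202, 0.0213, 0.1838]
tool_rot: [-1.57, 0.027, -0.015]
contact_force: [0.2, 0.4, 0.3]
opening: 0.0852
```

```bash
python3 look.py w22; python3 -c "
from h import *
im=ctrl.get_image('side'); save('s22',im,(190,130,390,350),2.7);print(tcp()[0],tcp()[2]['q'].round(2))"
```

```text
[0.4932 0.0233 0.119 ] (np.float64(178.47537026703392), np.float64(-0.4505344842418785)) inbin [0.0234 0.2348 0.119 ] t 19.85 F [0.2 0.4 0.3] op 0.0852308877467487
[0.52417966 0.0209651  0.18960277] [-0.1  -0.17  1.88 -0.    1.42 -1.65]
```

View pics/w22.png

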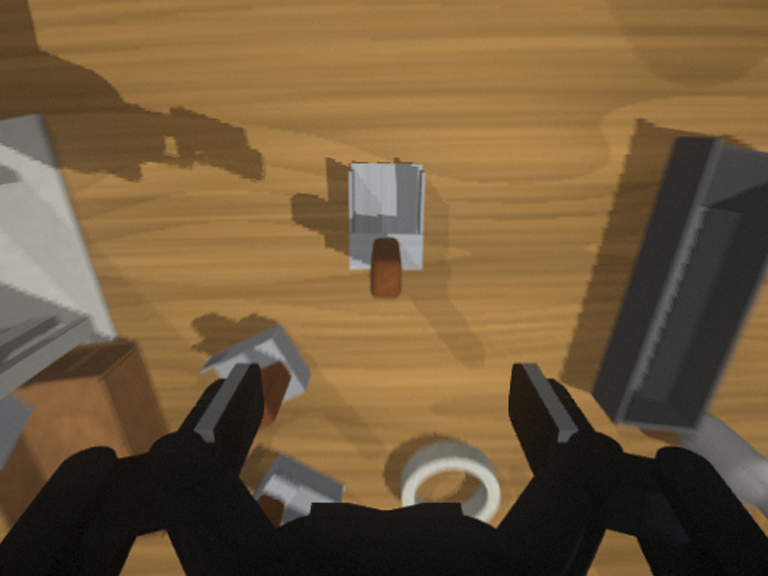

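View pics/s22.png

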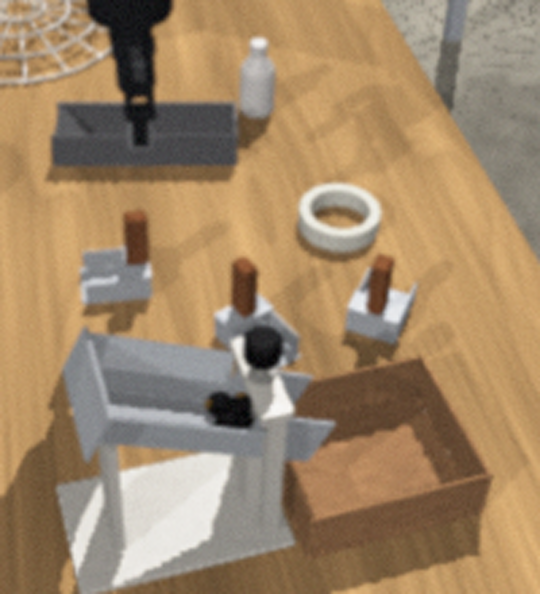

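```bash
python3 -c "
from h import *
rows(np.array([.5847,-.2632,.27]),Rtool(np.pi+YD),6)"
```

```text
"delta_pos": [[0.0114, -0.0133, -0.0471], [0.0103, -0.0133, -0.0473], [0.0092, -0.0134, -0.0476], [0.0081, -0.0134, -0.0478], [0.007, -0.0134, -0.0479], [0.0059, -0.0134, -0.0481]]
"dr": [[0.01, -1.32, 0.04], [0.01, -1.32, 0.04], [0.01, -1.32, 0.04], [0.01, -1.32, 0.04], [0.01, -1.32, 0.04], [0.01, -1.32, 0.04]]
```

Request:
servo_tool(delta_pos=[[0.0114,-0.025,-0.047],[0.0103,-0.02,-0.0473],[0.009,-0.0134,-0.0476],[0.008,-0.012,-0.0478],[0.007,-0.01,-0.048]], dr=[[0,-1.3,0],[0,-1.3,0],[0,-1.3,0],[0,-1.3,0],[0,-1.3,0]], grip=[1,1,1,1,1])

```text
t: 20.58
tool_pos: [0.575, -0.219, 0.2689]
tool_rot: [-1.568, -0.078, 0.075]
contact_force: [0.3, 0.6, -0.4]
opening: 0.0854
```

Request:
servo_tool(delta_pos=[[0.006,-0.003,-0.035],[0,0,0],[0,0,0]], dr=[[0,-1.3,0],[0,0,0],[0,0,0]], grip=[1,1,1])

```text
t: 20.95
tool_pos: [0.5841, -0.257, 0.2697]
tool_rot: [-1.566, -0.091, 0.092]
contact_force: [0.7, 0.6, 0.1]
opening: 0.0855
```

```bash
python3 look.py w23; python3 -c "
from h import *
c=np.load('w23cam.npy',allow_pickle=True).item(); p,r,o=tcp(); print(p,o['q'].round(2)); print(proj([[*KN,.202],[*KN,.19],p],c)*1.5)
rows(np.array([.5847,-.2632,.185]),Rtool(np.pi+YD),4)
for m in ctrl.masks_of('wrist','plunger_grip'): print(m['score'],np.array(m['extent'])*1.5)
for m in ctrl.masks_of('wrist','ball0'): print(m['score'],np.array(m['extent'])*1.5)
"
```

```text
[ 0.5576 -0.2586  0.2047] (np.float64(-173.3242850758076), np.float64(-0.0050835228819637495)) inbin [-0.0824  0.5039  0.2047] t 20.95 F [0.7 0.6 0.1] op 0.08550074948386098
[ 0.58400174 -0.256776    0.26954816] [-0.53  0.06  1.53  0.    1.55 -2.22]
[[375.05223642 292.40295896]
 [375.4963316  284.76400581]
 [388.24451939 354.76877621]]
"delta_pos": [[-0.0, 0.0211, -0.0017], [-0.0, 0.0211, -0.0017], [-0.0, 0.0211, -0.0016], [-0.0, 0.0211, -0.0016]]
"dr": [[-0.04, 0.07, -0.0], [-0.04, 0.07, -0.0], [-0.04, 0.07, -0.0], [-0.04, 0.07, -0.0]]
0.57 [347.25 234.3  402.3  312.3 ]
0.9 [343.95 194.25 378.3  228.  ]
0.74 [345.3  228.75 371.85 243.45]
0.69 [382.5 228.  406.8 245.7]
0.58 [378.6 193.5 411.9 225.6]
```

View pics/w23.png

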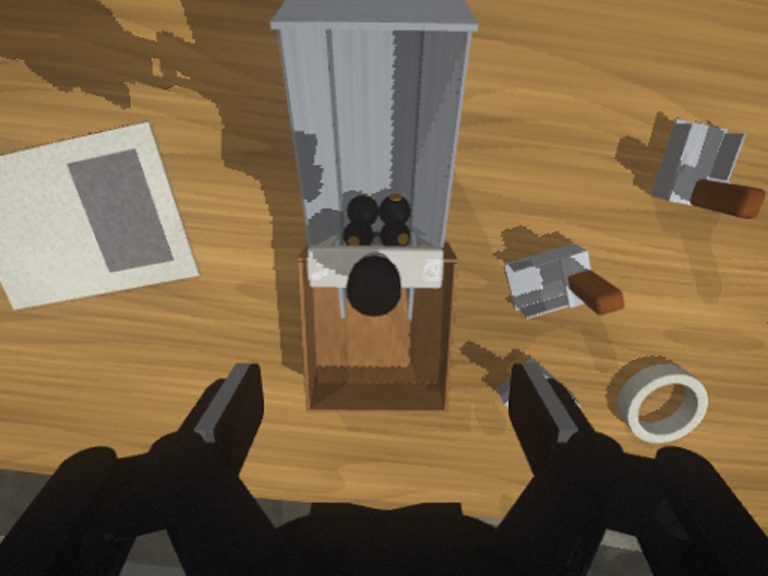

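Request:
servo_tool(delta_pos=[[0,0.01,-0.004],[0,0.02,-0.003],[0,0.02,0],[0,0.018,0],[0,0,0]], dr=[[0,0,0],[0,0,0],[0,0,0],[0,0,0],[0,0,0]], grip=[1,1,1,1,1])

```text
t: 21.72
tool_pos: [0.5838, -0.2608, 0.1947]
tool_rot: [-1.564, -0.092, 0.097]
contact_force: [-0.4, -0.3, 0.2]
opening: 0.0853
```

```bash
python3 look.py w24; python3 -c "
from h import *
c=np.load('w24cam.npy',allow_pickle=True).item(); p,r,o=tcp(); print(p,r.as_matrix().round(3)); print(proj([[*KN,.202],[*KN,.19],p],c)*1.5)
rows(np.array([.5847,-.2632,.185]),Rtool(np.pi+YD),1)
"
```

```text
[ 0.5571 -0.2624  0.1298] (np.float64(-173.11513200624597), np.float64(-0.16659688462973898)) inbin [-0.0824  0.5078  0.1298] t 21.725 F [-0.4 -0.3  0.2] op 0.08528830812494824
[ 0.58427799 -0.261116    0.19596907] [[ 0.993 -0.002 -0.12 ]
 [ 0.12   0.004  0.993]
 [-0.001 -1.     0.004]]
[[381.16199181 366.25581044]
 [381.31827305 350.73036772]
 [386.79123152 357.79226028]]
"delta_pos": [[0.0002, 0.011, -0.0022]]
"dr": [[-0.22, 0.48, -0.08]]
```

View pics/w24.png

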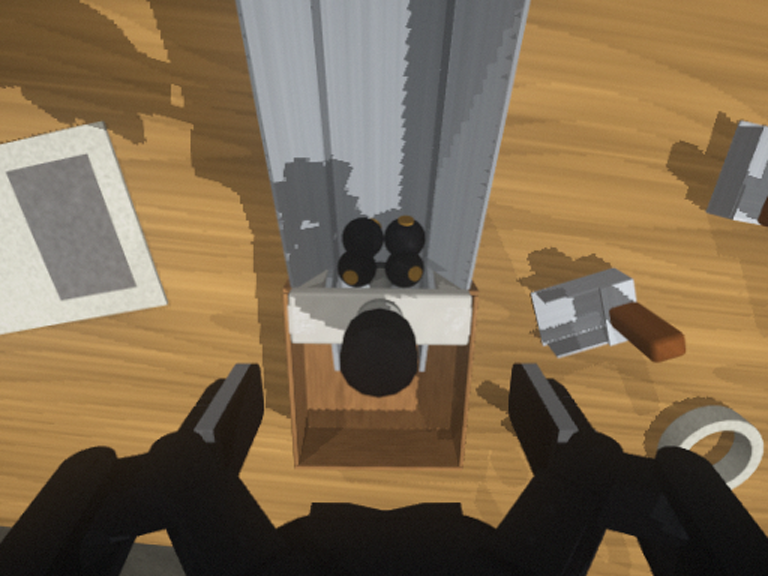

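Request:
servo_tool(delta_pos=[[0,0.01,-0.003],[0,0,0],[0,0,0],[0,0,0],[0,0,0]], dr=[[0,0.4,0],[0,0,0],[0,0,0],[0,0,0],[0,0,0]], grip=[1,0.5,0,0,0], grip_force=90)

```text
t: 22.4
tool_pos: [0.5857, -0.2633, 0.1888]
tool_rot: [-1.564, -0.09, 0.088]
contact_force: [-2.3, 4.8, 2.9]
opening: 0.0244
```

Request:
servo_tool(delta_pos=[[0,0,0],[0,0,0]], dr=[[0,0,0],[0,0,0]], grip=[0,0])

```text
t: 22.65
tool_pos: [0.5857, -0.2632, 0.1888]
tool_rot: [-1.564, -0.09, 0.088]
contact_force: [-0.7, 0.2, -0.6]
opening: 0.0247
```

```bash
python3 look.py w25; python3 -c "
from h import *
p,r,o=tcp(); print(p,r.as_matrix().round(3),o['contact_force'],o['opening'])"
```

```text
[ 0.5593 -0.2646  0.1238] (np.float64(-173.50559397649437), np.float64(0.08913429234551391)) inbin [-0.085   0.5097  0.1238] t 22.65 F [-0.7  0.2 -0.6] op 0.02465780201109658
[ 0.58570839 -0.26323197  0.18878565] [[ 0.994  0.001 -0.113]
 [ 0.113  0.005  0.994]
 [ 0.002 -1.     0.005]] [ 0.44532127  0.97031355 -1.31652071] 0.024507253511232042
```

View pics/w25.png

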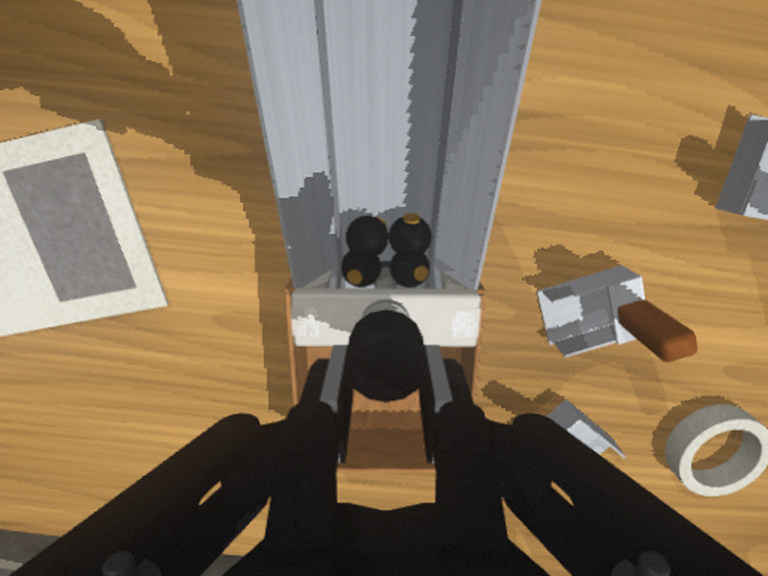

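Request:
servo_tool(delta_pos=[[0,0,0],[0,0,0],[0,0.0055,0],[0,0,0]], dr=[[0,0,0],[0,0,0],[0,0,0],[0,0,0]], grip=[0.6,0.6,0.6,0.6])

```text
t: 23.2
tool_pos: [0.5861, -0.2639, 0.1835]
tool_rot: [-1.565, -0.091, 0.087]
contact_force: [-0.9, -0.2, -0.5]
opening: 0.0513
```

Request:
servo_tool(delta_pos=[[0,0,0],[0,0,0],[0,0,0],[0,0,0]], dr=[[0,0,0],[0,0,0],[0,0,0],[0,0,0]], grip=[0,0,0,0], grip_force=90)

```text
t: 23.7
tool_pos: [0.586, -0.2632, 0.1842]
tool_rot: [-1.564, -0.09, 0.087]
contact_force: [-0.5, 0.2, 1.6]
opening: 0.0257
```

Request:
servo_tool(delta_pos=[[0,-0.008,0],[0,-0.012,0],[0,-0.012,0]], dr=[[0,0,0],[0,0,0],[0,0,0]], grip=[0,0,0])

```text
t: 24.08
tool_pos: [0.5859, -0.2632, 0.2135]
tool_rot: [-1.562, -0.09, 0.088]
contact_force: [4.6, -1.2, -7.9]
opening: 0.0252
```

Request:
servo_tool(delta_pos=[[0,-0.012,0],[0,-0.012,0],[0,-0.008,0]], dr=[[0,0,0],[0,0,0],[0,0,0]], grip=[0,0,0])

```text
t: 24.45
tool_pos: [0.5859, -0.2632, 0.2466]
tool_rot: [-1.562, -0.09, 0.088]
contact_force: [5.8, -1.5, -39.1]
opening: 0.0254
```

Request:
servo_tool(delta_pos=[[0,0,0],[0,-0.0005,0]], dr=[[0,0,0],[0,0,0]], grip=[0,0])

```text
t: 24.7
tool_pos: [0.586, -0.2631, 0.2464]
tool_rot: [-1.562, -0.09, 0.088]
contact_force: [6.0, -1.9, -9.6]
opening: 0.0255
```

```bash
python3 look.py w26; python3 -c "
from h import *
im=ctrl.get_image('side'); save('s26',im,(190,130,390,350),2.7);im=ctrl.get_image('top'); save('t26',im,(300,70,440,260),3);p,r,o=tcp(); print(p,o['contact_force'],o['opening'])"
```

```text
[ 0.5595 -0.2644  0.1813] (np.float64(-173.52521627397903), np.float64(0.09119976034439484)) inbin [-0.0851  0.5093  0.1813] t 24.7 F [ 6.  -1.9 -9.6] op 0.025489957296568715
[ 0.58592578 -0.26315258  0.24631516] [ 4.95355276 -1.16691175 -9.3362084 ] 0.025371436822683273
```

View pics/w26.png

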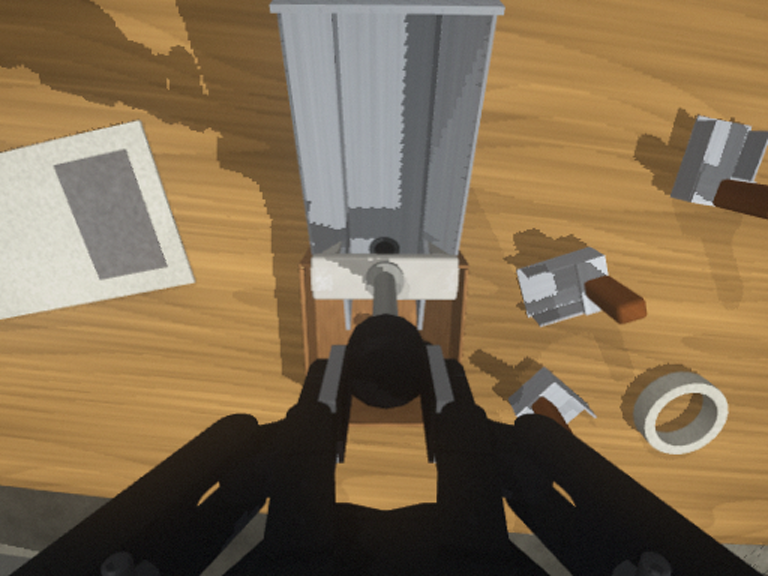

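View pics/s26.png

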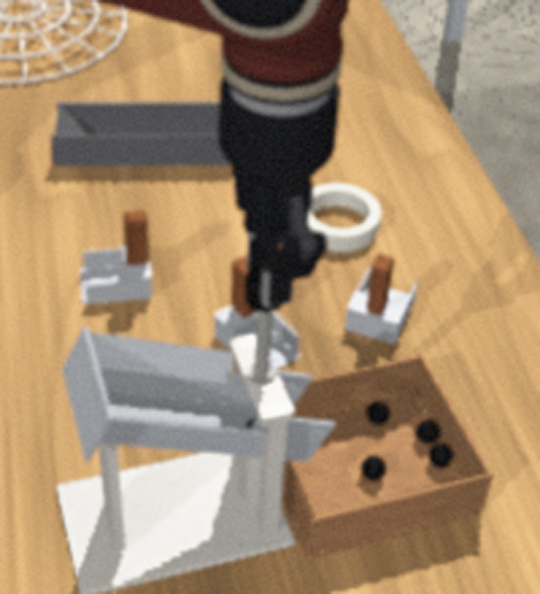

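Request:
servo_tool(delta_pos=[[0,-0.001,0],[0,-0.001,0],[0,-0.001,0],[0,-0.001,0],[0,-0.001,0]], dr=[[0,0,0],[0,0,0],[0,0,0],[0,0,0],[0,0,0]], grip=[0,0,0,0,0])

```text
t: 25.48
tool_pos: [0.5859, -0.2631, 0.2463]
tool_rot: [-1.56, -0.088, 0.089]
contact_force: [6.2, -3.3, -10.9]
opening: 0.0252
```

```bash
python3 -c "
from h import *
im=ctrl.get_image('side'); save('s27',im,(190,130,390,350),2.7)
for m in ctrl.masks_of('side','ball0'): print(m['score'],m['extent'])
p,r,o=tcp(); print(o['t'],p,o['contact_force'],o['opening'])"
```

```text
0.59 [332.6, 271.7, 343.9, 282.9]
0.55 [324.5, 296.5, 332.6, 301.8]
0.5 [345.8, 286.3, 355.9, 296.7]
0.5 [347.4, 294.8, 354.8, 306.2]
25.575 [ 0.5859165  -0.26314078  0.24636726] [  5.48211605  -0.87202923 -11.55949887] 0.025155048876148507
```

View pics/s27.png

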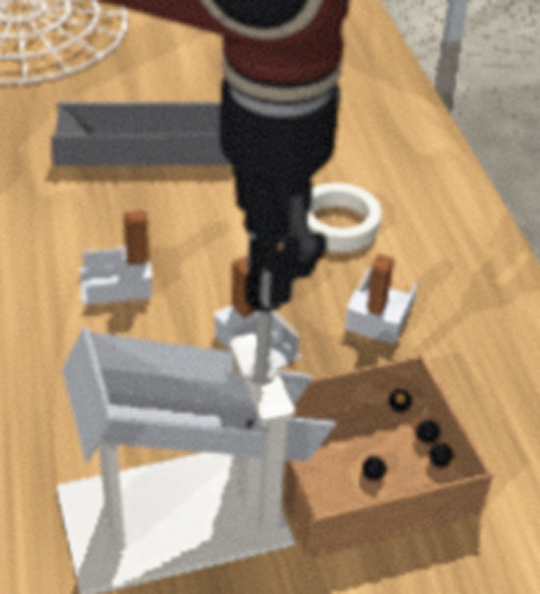

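The box holds four balls (crop px (400,400), (428,432), (441,455), (374,468)), and the pull is steady at about 11 N against the stop. The knob is held and the scoop is standing. Handing in.

```bash
python3 -c "
from station import ctrl
print(ctrl.finish_job()); o=ctrl.get_obs(); print(o['t'],o['tool_pos'],o['contact_force'])"
```

```text
the job is handed in; nothing more can be done
None
the job is handed in; nothing more can be done
```

I scooped all four balls from the bin in one pass and tipped them into the trough with the plunger down. I then stood the scoop back upright on the bench, pulled the plunger up to its stop and handed in at about 25.6 s with the gripper still holding it.

**Last checks:**
- **Balls:** The side picture and the network both show four balls in the cardboard box; the bin and trough are empty.
- **Plunger:** It rose 62 mm. The steady pull was about 11 N, with one brief peak of 39 N when it met the stop, close to the 40 N limit on arm pressing. I eased off straight away.
- **Scoop and bystanders:** The scoop looks upright. The tape looks unmoved in the last side picture. The bottle and the screwdriver are not in that picture, and I never worked near either one. The bottle was last seen in place before I reached for the plunger, the screwdriver before the pour.

**Readings that disagreed:**
- The gripper read 25 mm on the 30 mm knob, so I let go once and regripped 5 mm lower. The hold stayed steady after that.
- Early camera estimates of the bin and dispenser differed by up to 5 mm, and I corrected them with closer wrist pictures.
- One early two-view check put the balls about 30 mm too high because the views were too close together, so I ignored it.

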